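# Load the drying cabinet

## Robot

A 6-joint arm with a two-finger parallel gripper is mounted at the origin on a cart in front of the work surface, level with it; the furniture and walls round the work are solid. World frame = base frame: x ahead of the robot, y to its left, z up, the work surface at z = 0. Lengths are in mm, angles in rad, forces in N, time in s.
With the tool pointing down it reaches from about 350 to 975 mm from the base axis. Payload 7.1 kg.
Tool frame: the origin (TCP) lies at the very end of the fingers, on their centre line; the grasp point (between the pads) lies 19 mm behind it (ctrl.grasp_offset is the distance from the TCP to the grasp point, in mm); z points along the fingers, y is the line along which they close (so a half turn about z gives the same grasp; the last joint's range is limited). The gripper opens to 88 mm and grips with 3 to 60 N. Pads are 20 mm wide; open, the fingers measure 115 mm over their backs; the gripper's body (75 mm by 178 mm) begins 61 mm behind the grasp point.
Start: joints at [1.15, 0.423, 1.63, -0, 1.089, -0.019], TCP at [244.39, 575.22, 190.975] pointing down, gripper open.
Joint ranges: [-3, 3], [-0.9, 2.11], [0.09, 2.58], [-1.31, 4.45], [0.11, 2.69], [-2.54, 2.54]. Speed limits (rad/s): [2.39, 2.39, 3.01, 3.14, 3.14, 3.14].

## Interface

Orientations are given as a rotation vector (axis times angle).
In Python, from workcell import ctrl, viewer, ticket, models gives the robot as it stands.
- The arm moves only by the tool play_rows, never from a script. Its arguments are lists of equal length, an entry for each row: "dp": the shift along the world's x, y, z in mm, a list of three; "yaw": the turn about the world's z in degrees. In form: {"dp": [[tx, ty, tz], ...], "yaw": [yaw, ...]}. A call has 1 to 8 rows; each row shifts and turns the commanded pose from where the row before left it; what a row does not reach is not made up. A row lasts 1/12 s, in which the tool goes at most 41.7 mm and 7.16 degrees, less where a joint would pass 70% of its speed; a pose out of reach is approached as far as the arm can. A call is refused whole if a number of a shift passes 41.7 or a number of a turn 7.16, either way. A call with a gripper value outside its range is refused whole. "gripper" is the closure, from 0 (fully open) to 1 (shut), set as the call begins (left out, the last holds). The fingers move at their own pace and stop on an object; the grip force is fixed at half the most. Time passes only in rows, so rows that do not move let the fingers close. It gives the time, the measured TCP pose, the force, the opening and the grip force at its end, in the units of the state.
- ctrl.get_obs(): the state, without advancing time (a new reading comes with each control period).
- viewer.get_image(name): name is "scene" or "top" or "wrist"; returns a dict with "pixels" (384x512x3 uint8, red, green, blue), "range_z" (384x512 float32, mm along the optical axis (not along the pixel's ray), 0 where there is no reading), "fx", "fy", "cx", "cy" (pixels), "dist_coeffs" ([k1, k2, p1, p2, k3] as OpenCV has them; the pictures are not rectified), "T" (4x4, takes a point from camera to world coordinates); the wrist camera has in their place "hand_eye" (4x4, takes a point from camera to tool coordinates, whose origin is the TCP and whose axes are the flange's). Camera axes: x right, y up, looking along -z (the intrinsics and any distortion apply to the point x, -y, -z); pixel columns grow to the right and rows downward; lengths in mm; the calibration is good to about 2 mm. A picture is of the moment at which its call begins: read the wrist's pose just before it.
- ticket.close_job(): hands the job in; it is judged then, once.
Trained networks look in a picture, given as the dict that the camera call returned (one of the last four; its "shot" number tells which), for a name from the list of things; names that differ only in an ending like _2 or _b are one class to them, and where a whole thing is asked for, a point or a joint stands for the part that bears it (a point fixed in the world has none). Each returns a list of dicts, best first, with "conf" (0 to 1); they miss things now and then, are a little off and sometimes report something else, mostly with a low value. They report only what shows in the picture. A call takes as long as a camera call.
- models.look_for(picture, name): "bbox" ([centre column, centre row, width, height] in pixels, round what is visible of it).
- models.landmark_of(picture, name): "location" ([column, row] in pixels: a listed point, or the origin of a listed thing).
The state is a dict: "t": time; "qpos": joint angles; "qvel": joint speeds; "joint_torque": joint torques, N m; "ee_pos": TCP position; "orientation": TCP orientation; "ft_force": force on the tool from outside, world axes, zero at the start; "moment": the same for the moment, N m; "width": finger opening in mm; "grasp_force": force on a finger pad.
Only numpy, scipy, OpenCV 4.12 (cv2) and the standard library are available. Lean on these libraries where they do the work, as an engineer would, in place of code of your own. Each camera call takes 0.05 s, during which the arm holds its last target. There are 200 camera calls.

## Task

Turn the grey tray end for end and slide it, narrow end first, into the guide rails of the drying cabinet's open drawer until its wide stop bar meets the rails. Once the tray is fully home, stand every knobbed sample tin on the worktop upright on the floor of the tray, leaving the glass beaker alone, and only then push the drawer fully shut.

Things in the scene. Friction and masses are not known exactly. Their poses are not given: they have to be found in the camera images.
- tray_grip (a point): Middle of the grip plate across the middle of the loose grey tray (about 0.35 kg), 34 mm above the tray's foot. x runs along the tray to its narrow end, z up. The plate is 14 mm thick (x), 70 mm wide (y), its top 44 mm above the foot: take it from above across the 14 mm. The tray starts on the worktop with its narrow end turned away from the rails, to the robot's left.
- tray_foot (a point): On the tray's underside, straight below the grip plate; axes as tray_grip. The base is 6 mm thick, 156 mm wide and reaches from x = -86 to +88 mm. Walls along both sides, 66 to 69 mm from the middle, and at both ends, rise to 26 mm above the foot; so the base stands out 9 mm beyond each side wall as a runner.
- tray_nose (a point): On the tray's underside, middle of the narrow end (156 mm wide), 88 mm ahead of tray_foot along the tray's x.
- tray_bar (a point): Centre of the stop bar at the tray's other end, 92 mm behind the grip: 12 mm long (x), 182 mm wide (y), from 1 to 21 mm above the foot. It is too wide to enter the rails.
- bay_front (a point): Middle of the floor (6 mm above the foot) of the tray's bay between grip plate and narrow end; axes as tray_grip. The bay is 76 mm long (x) by 132 mm wide (y) inside and takes two sample tins side by side, e.g. at y = -33 and +33 mm.
- bay_rear (a point): The same for the bay between grip plate and stop bar. A cross wall 4 mm thick in line with the grip plate, top 26 mm above the foot, parts the two bays.
- dock_center (a point): Where tray_foot lies when the tray is home: on the drawer's floor (13 mm above the worktop) midway between the rails; moves with the drawer. x is the drawer's closing direction (away from the robot), y points to the robot's left, out of the rails' mouth, z up. The tray slides in along -y, narrow end ahead, so that when home the tray's x is -y here.
- dock_mouth (a point): Mouth of the rails, on the drawer's floor 86 mm from dock_center along +y. From here two flared guides narrow from about 87 to 81 mm either side of the middle within 18 mm; then the rails run straight along -y for 160 mm, 81 mm either side (3 mm play each side of the tray's base). The stop bar meets the flares here when the tray is home.
- dock_nose (a point): Where tray_nose lies when the tray is home, 88 mm from dock_center along -y. The rails have lips that reach inward to 73 mm from the middle, underside 10 mm, top 14 mm above the drawer's floor, from 68 mm on the mouth side of dock_center on: the tray cannot be lowered in from above. The rails are open at this far end.
- drawer_handle (a point): Middle of the drawer's bar handle, 100 mm long along y, 10 mm thick or so, 35 mm ahead of the drawer's white front panel (61 mm high, its inner face 102 mm from the middle of the rails) and 44 mm above the worktop. Pushing it along +x of dock_center shuts the drawer.
- cabinet: White open-fronted drying cabinet, fixed, 225 mm deep, 232 mm wide, 110 mm high; origin on the worktop at the middle of its front, x into the cabinet, z up. When shut, the drawer's front panel is flush with the cabinet's front.
- drawer (a joint): Drawer slide in m: 0 fully open, growing as it is pushed in, 0.24 shut (end stop); it starts open, at about 0.01. Friction about 5 N; it stays where it is left. Beyond about 0.04 the tray's stop bar no longer clears the cabinet's left side wall on its way in.
- tin1_mid (a point): Centre, 31 mm above its foot, of a round aluminium sample tin with a fixed lid, 120 g; z up. The body is 60 mm in diameter and 34 mm high; on it stands a round black knob, 24 mm in diameter and 28 mm high (total 62 mm). Take it by the knob from above. Stands on the worktop. Two to four such tins are there; the others are absent.
- tin2_mid (a point): Centre, 31 mm above its foot, of a round aluminium sample tin with a fixed lid, 120 g; z up. The body is 60 mm in diameter and 34 mm high; on it stands a round black knob, 24 mm in diameter and 28 mm high (total 62 mm). Take it by the knob from above. Stands on the worktop. Two to four such tins are there; the others are absent.
- tin3_mid (a point): Centre, 31 mm above its foot, of a round aluminium sample tin with a fixed lid, 120 g; z up. The body is 60 mm in diameter and 34 mm high; on it stands a round black knob, 24 mm in diameter and 28 mm high (total 62 mm). Take it by the knob from above. Stands on the worktop. Two to four such tins are there; the others are absent.
- tin4_mid (a point): Centre, 31 mm above its foot, of a round aluminium sample tin with a fixed lid, 120 g; z up. The body is 60 mm in diameter and 34 mm high; on it stands a round black knob, 24 mm in diameter and 28 mm high (total 62 mm). Take it by the knob from above. Stands on the worktop. Two to four such tins are there; the others are absent.
- big_beaker: A clear glass beaker, 65 mm in diameter, 90 mm high, not part of the job; origin at the middle of its foot. Leave it where it is.

How it is judged (in metres and radians):
On the way, in this order (a step that is already met when the one before it is completed fails the run):
1. the tray is fully home in the rails, narrow end first, with the drawer open (horizontal distance between tray_nose and dock_nose below 0.01 m and horizontal distance between tray_foot and dock_center below 0.01 m and z of tray_foot in the frame of dock_center below 0.004 m and value of joint drawer below 0.1 m), for 0.2 s.
2. every sample tin stands upright in the tray, let go, with the tray home and the drawer still open (all of step 1 and angle between each of tin1_mid, tin2_mid, tin3_mid, tin4_mid's own z axis and vertical below 0.15 rad and x of tin1_mid in the frame of tray_foot between -0.065 and 0.065 m and y of tin1_mid in the frame of tray_foot between -0.045 and 0.045 m and z of tin1_mid in the frame of tray_foot between 0.03 and 0.044 m and x of tin2_mid in the frame of tray_foot between -0.065 and 0.065 m and y of tin2_mid in the frame of tray_foot between -0.045 and 0.045 m and z of tin2_mid in the frame of tray_foot between 0.03 and 0.044 m and x of tin3_mid in the frame of tray_foot between -0.065 and 0.065 m and y of tin3_mid in the frame of tray_foot between -0.045 and 0.045 m and z of tin3_mid in the frame of tray_foot between 0.03 and 0.044 m and x of tin4_mid in the frame of tray_foot between -0.065 and 0.065 m and y of tin4_mid in the frame of tray_foot between -0.045 and 0.045 m and z of tin4_mid in the frame of tray_foot between 0.03 and 0.044 m and contact force between each of tin1, tin2, tin3, tin4 and the fingers below 0.2 N), for 0.2 s.
3. the drawer is shut (value of joint drawer above 0.23 m), for 0.2 s.
At the end, for the whole second after the job is handed in: The tray lies home between the rails, narrow end first (foot and narrow-end points within 10 mm of their home points), all the sample tins present stand in it upright (within 0.15 rad) and at rest, and the drawer is shut to within 10 mm (horizontal distance between tray_nose and dock_nose below 0.01 m and horizontal distance between tray_foot and dock_center below 0.01 m and z of tray_foot in the frame of dock_center below 0.004 m and value of joint drawer above 0.23 m and angle between each of tin1_mid, tin2_mid, tin3_mid, tin4_mid's own z axis and vertical below 0.15 rad and x of tin1_mid in the frame of tray_foot between -0.065 and 0.065 m and y of tin1_mid in the frame of tray_foot between -0.045 and 0.045 m and z of tin1_mid in the frame of tray_foot between 0.03 and 0.044 m and x of tin2_mid in the frame of tray_foot between -0.065 and 0.065 m and y of tin2_mid in the frame of tray_foot between -0.045 and 0.045 m and z of tin2_mid in the frame of tray_foot between 0.03 and 0.044 m and x of tin3_mid in the frame of tray_foot between -0.065 and 0.065 m and y of tin3_mid in the frame of tray_foot between -0.045 and 0.045 m and z of tin3_mid in the frame of tray_foot between 0.03 and 0.044 m and x of tin4_mid in the frame of tray_foot between -0.065 and 0.065 m and y of tin4_mid in the frame of tray_foot between -0.045 and 0.045 m and z of tin4_mid in the frame of tray_foot between 0.03 and 0.044 m and linear speed of each of tin1, tin2, tin3, tin4 below 0.03 m/s); the robot touches nothing.
It fails at once if the glass beaker is moved more than 40 mm (distance of big_beaker from where it was at the start of the episode above 0.04 m).
Of tin1, tin2, tin3, tin4 only 2 to 4 are there at a start; the rules pass over those that are not, and their reading is None.
At some moment in a run one of tin1, tin2, tin3, tin4 may be knocked a few centimetres aside while the robot is not near it.
It also fails if it takes over 210 s, if anything falls off the work surface, if the arm or the gripper's body presses on something with over 40 N, if the wrist force passes 120 N, or if a joint passes its speed limit or range.

## Working session

There is one attempt and no reset: what is moved stays moved. The work goes in short steps, Python scripts to look and compute and a tool call to move; the robot and the scene stay as the last step left them, time stands still between calls to the robot, and variables do not carry over. Pictures are saved under pics/ and viewed, at most 14 in all, crops included, and the job is handed in when it is done.

Besides the shell and the picture viewer there is one more tool, called after "Emit:" as name(argument=value, ...), one argument or row to a line, values as JSON. play_rows: Moves the arm, as the interface text tells. Its arguments: {"type":"object","properties":{"dp":{"type":"array"},"yaw":{"type":"array"},"gripper":{"type":"number"}},"required":["dp","yaw"]}

```bash
mkdir -p pics; cat > h.py <<'E'
import numpy as np, cv2
from workcell import ctrl, viewer, ticket, models
from scipy.spatial.transform import Rotation as R
def grab(name):
    o=ctrl.get_obs(); im=viewer.get_image(name)
    if name=="wrist":
        T=np.eye(4);T[:3,:3]=R.from_rotvec(o["orientation"]).as_matrix();T[:3,3]=o["ee_pos"]
        im["T"]=T@np.array(im["hand_eye"])
    return im
def ray(im,px):
    K=np.array([[im["fx"],0,im["cx"]],[0,im["fy"],im["cy"]],[0,0,1.]])
    u=cv2.undistortPoints(np.array([[px]],float),K,np.array(im["dist_coeffs"],float))[0,0]
    T=np.array(im["T"]); d=T[:3,:3]@np.array([u[0],-u[1],-1.]); return T[:3,3],d
def onz(im,px,z):
    o,d=ray(im,px); return o+d*(z-o[2])/d[2]
def depthpt(im,px):
    o,d=ray(im,px); c,r=int(round(px[0])),int(round(px[1]))
    w=im["range_z"][max(r-2,0):r+3,max(c-2,0):c+3]; w=w[w>0]
    return o+d*np.median(w) if len(w) else None
def cloud(im,step=1):
    h,w=im["range_z"].shape; rr,cc=np.mgrid[0:h:step,0:w:step]; px=np.stack([cc.ravel(),rr.ravel()],1).astype(float)
    K=np.array([[im["fx"],0,im["cx"]],[0,im["fy"],im["cy"]],[0,0,1.]])
    u=cv2.undistortPoints(px[:,None],K,np.array(im["dist_coeffs"],float))[:,0]
    z=im["range_z"][rr.ravel(),cc.ravel()]; T=np.array(im["T"])
    P=np.stack([u[:,0]*z,-u[:,1]*z,-z],1)@T[:3,:3].T+T[:3,3]
    return P.reshape(*rr.shape,3),(z>0).reshape(rr.shape)
def save(im,f): cv2.imwrite("pics/"+f,cv2.cvtColor(np.ascontiguousarray(im["pixels"]),cv2.COLOR_RGB2BGR))
E
cat > a.py <<'E'
from h import *
np.set_printoptions(precision=1,suppress=True)
Z=dict(tray_grip=34,tray_foot=0,tray_nose=0,tray_bar=11,bay_front=6,bay_rear=6,dock_center=13,dock_mouth=13,dock_nose=13,drawer_handle=44,tin1_mid=31,big_beaker=0,cabinet=0)
for n in("top","scene"):
    im=grab(n); save(im,n+"0.png"); print(n,np.array(im["T"])[:3,3])
    for k,z in Z.items():
        for d in models.landmark_of(im,k)[:6]:
            print(k,round(d["conf"],2),np.array(d["location"]),onz(im,d["location"],z)[:2],depthpt(im,d["location"]))
print(ctrl.get_obs())
E
python3 a.py
```

```text
top [ 429.   -28.3 1323.4]
tray_grip 0.86 [268.1 201.2] [473.3 -90.3] [473.  -90.   41.4]
tray_foot 0.55 [264.  200.5] [477.1 -77.8] [475.6 -76.3  40.7]
tray_nose 0.38 [268.7 187.9] [520.7 -95. ] [520.3 -94.7   5.4]
tray_bar 0.75 [270.9 172.4] [ 573.6 -103.1] [ 572.5 -102.6   20.8]
bay_front 0.91 [261.5 214.6] [428.4 -68. ] [428.4 -68.    6.2]
bay_front 0.59 [357.4 187.9] [ 515.1 -401. ] [ 514.6 -398.9   13.4]
bay_rear 0.88 [268.8 188.6] [517.8 -95. ] [517.9 -95.    5.5]
dock_center 0.63 [359.  190.5] [ 505.6 -404.1] [ 505.5 -403.7   14.4]
dock_mouth 0.6 [331.9 194.2] [ 494.4 -311. ] [ 494.4 -311.1   12.6]
dock_mouth 0.38 [265.8 185.6] [527.9 -84.5] [528.3 -84.7   7.6]
dock_nose 0.89 [384.8 185.3] [ 522.  -492.8] [ 522.1 -493.1   12.1]
dock_nose 0.16 [270.1 173.8] [ 568.5 -100.1] [567.7 -99.7  21.1]
drawer_handle 0.63 [366.9 228.9] [ 375.3 -416.8] [ 373.5 -430.     0.4]
drawer_handle 0.62 [272.7 172.6] [ 569.2 -107.3] [ 571.6 -108.6   21.9]
tin1_mid 0.79 [137.4 227. ] [394.  351.5] [394.3 348.4  41.5]
cabinet 0.75 [357.4 189.4] [ 510.3 -402.5] [ 509.5 -398.7   13.5]
cabinet 0.7 [352.
[... 1466 characters left out ...]
er 0.69 [225.2 153.2] [563.7 438.6] [553.1 412.8  10.4]
big_beaker 0.53 [286.4 251.7] [ 409.4 -339.1] [ 368.8 -409.    50.1]
big_beaker 0.36 [278.8 206.6] [522.3 -91.4] [ 514.1 -106.1    8.4]
cabinet 0.71 [349.7 266.5] [ 517.5 -478.9] [ 506.2 -492.9   11.7]
cabinet 0.66 [365.7 241.3] [ 632.7 -396.7] [ 632.4 -397.     0.2]
{'t': 1.4, 'qpos': array([ 1.1,  0.4,  1.6, -0. ,  1.1, -0. ]), 'qvel': array([-0., -0.,  0.,  0., -0., -0.]), 'joint_torque': array([  0. , -54.5, -27.4,   0.1,   0. ,  -0. ]), 'ee_pos': array([244.4, 575.2, 191. ]), 'orientation': array([0.6, 3.1, 0. ]), 'ft_force': array([ 0.6, -0.3,  0.7]), 'moment': array([-0.,  0.,  0.]), 'grasp_force': 0.0, 'width': 87.9200246804158}
```

```bash
python3 -c "
import cv2
a=cv2.imread('pics/top0.png')[110:290,60:440];b=cv2.imread('pics/scene0.png')
cv2.imwrite('pics/t0c.png',cv2.resize(a,None,fx=2.1,fy=2.1,interpolation=2));cv2.imwrite('pics/s0c.png',cv2.resize(b[110:310,140:420],None,fx=2.8,fy=2.8,interpolation=2))"
```

```text
(no output)
```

View pics/t0c.png

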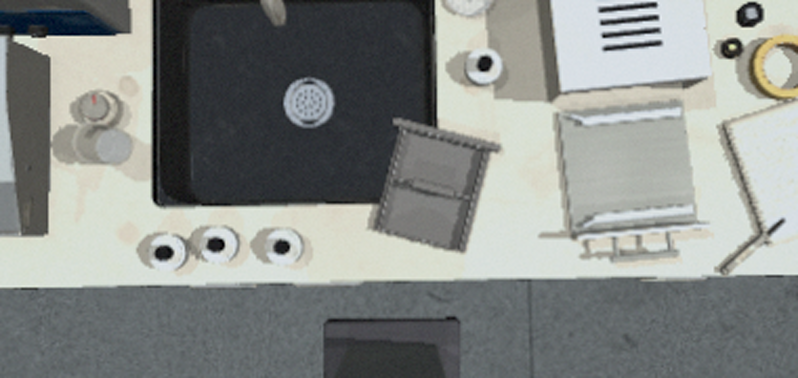

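View pics/s0c.png

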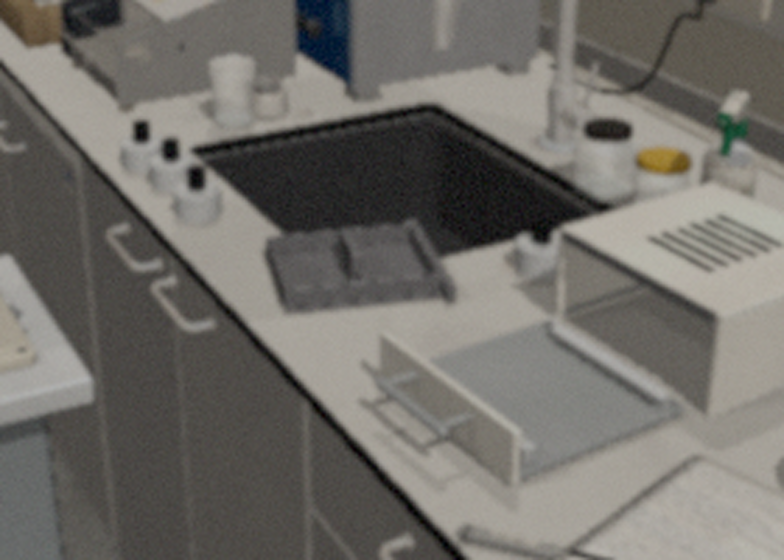

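```bash
cat > b.py <<'E'
from h import *
np.set_printoptions(precision=1,suppress=True)
im=grab("top"); P,ok=cloud(im); px=im["pixels"].astype(int)
def blobs(m,amin):
    n,l,s,c=cv2.connectedComponentsWithStats(m.astype(np.uint8))
    for i in range(1,n):
        if s[i,4]>=amin: yield l==i,c[i],s[i]
x,y,z=P[...,0],P[...,1],P[...,2]
R0=ok&(x>300)&(x<900)&(y>-600)&(y<600)
print("knobs")
for m,c,s in blobs(R0&(z>56)&(z<66)&(px.sum(-1)<150),4): print(c,s[4],onz(im,c,62),z[m].mean())
print("bodies z34")
for m,c,s in blobs(R0&(z>30)&(z<38)&(px.min(-1)>130),15): print(c,s[4],onz(im,c,34))
reg=R0&(x>350)&(x<620)&(y>-220)&(y<20)
for nm,a,b in(("plate",38,48),("bar+",17,30),("any",3,50)):
    m=reg&(z>a)&(z<b); q=P[m][:,:2].astype(np.float32); 
    r=cv2.minAreaRect(q); print(nm,len(q),q.mean(0),r, cv2.boxPoints(r).tolist() if nm=="any" else "")
print("drawer: handle/panel z>36")
m=R0&(x<480)&(x>330)&(y<-270)&(y>-540)
for a,b in((50,70),(36,50),(20,36)):
    k=m&(z>a)&(z<b); q=P[k][:,:2].astype(np.float32); r=cv2.minAreaRect(q);print(a,len(q),r,cv2.boxPoints(r).tolist())
k=R0&(y<-200)&(y>-560)&(z>100)&(z<120); q=P[k][:,:2].astype(np.float32); r=cv2.minAreaRect(q);print("cab",len(q),r,cv2.boxPoints(r).tolist())
k=R0&(x>560)&(x<640)&(y<-270)&(y>-540)&(z>18)&(z<40); q=P[k];print("far rail",len(q),np.polyfit(q[:,1],q[:,0],1) if len(q)>5 else 0, q[:,2].mean())
E
python3 b.py
```

```text
knobs
[ 70. 125.] 5 [737.2 565.3  62. ] 57.90794258686783
[100.5 124. ] 4 [739.4 465.   62. ] 63.41631311789507
[107.5 124. ] 8 [739.1 441.9  62. ] 61.762673959735935
[290.5 139.5] 28 [ 677.3 -167.9   62. ] 60.9184268949344
[162.1 226.1] 30 [396.2 261.5  62. ] 60.7563006202435
[193.7 227. ] 24 [391.4 157.7  62. ] 60.58699254790175
[136.9 230. ] 30 [385.  343.8  62. ] 61.06796641740868
bodies z34
[289.4 140.5] 163 [ 679.5 -167.2   34. ]
[112.3 161.5] 34 [616.9 435.6  34. ]
[163.8 226.4] 172 [394.6 262.2  34. ]
[194.9 227.1] 185 [390.3 157.7  34. ]
[139.7 230.3] 159 [383.1 343.   34. ]
plate 83 [481.4 -81.7] ((481.6153259277344, -81.1719970703125), (67.65614318847656, 14.025110244750977), 74.78305053710938) 
bar+ 355 [523.6 -95.4] ((486.65545654296875, -82.92284393310547), (179.96298217773438, 185.82582092285156), 74.38727569580078) 
any 2483 [485.8 -90.7] ((484.7415466308594, -99.9505386352539), (269.5896911621094, 239.7689971923828), 0.05204367637634277) [[349.837890625, 19.81146812438965], [350.0556640625, -219.95742797851562], [619.6452026367188, -219.71253967285156], [619.42742919
[... 486 characters left out ...]
2109375, -511.9258728027344], [416.8648681640625, -507.9513244628906], [400.02850341796875, -303.9613342285156]]
20 214 ((424.8476867675781, -403.1639709472656), (40.69230651855469, 203.59732055664062), 6.7852373123168945) [[392.6167297363281, -304.482177734375], [416.6713562011719, -506.65350341796875], [457.0786437988281, -501.84576416015625], [433.0240173339844, -299.6744384765625]]
cab 5124 ((759.1053466796875, -371.2897033691406), (271.0164794921875, 335.17852783203125), 1.3481775522232056) [[619.6915283203125, -206.93505859375], [627.57763671875, -542.0208129882812], [898.5191650390625, -535.6443481445312], [890.633056640625, -200.55859375]]
far rail 220 [  0.  594.8] 26.45088046951585
```

Emit:
play_rows(
  dp=[
    [13,-38,0],
    [13,-38,0],
    [13,-38,0],
    [13,-38,0],
    [13,-38,0],
    [13,-38,0],
    [13,-38,0],
    [13,-38,0],
  ],
  yaw=[-5.1,-5.1,-5.1,-5.1,-5.1,-5.1,-5.1,-5.1],
)

```text
t: 2.12
ee_pos: [348.6, 269.6, 191.2]
orientation: [1.666, 2.663, 0.001]
ft_force: [1.4, 0.5, 0.3]
width: 87.9
grasp_force: 0.0
```

Emit:
play_rows(
  dp=[
    [13,-38,0],
    [13,-38,0],
    [13,-38,0],
    [13,-38,0],
    [13,-38,0],
    [13,-38,0],
    [13,-38,0],
    [13,-38,0],
  ],
  yaw=[-5.1,-5.1,-5.1,-5.1,-5.1,-5.1,-5.1,-5.1],
)

```text
t: 2.78
ee_pos: [452.8, -34.9, 191.3]
orientation: [2.49, 1.915, 0.001]
ft_force: [-0.3, 0.4, -1.9]
width: 87.8
grasp_force: 0.0
```

Emit:
play_rows(
  dp=[
    [29,-20,0],
    [0,-28,0],
    [0,0,0],
    [0,0,0],
  ],
  yaw=[0,0,0,0],
)

```text
t: 3.12
ee_pos: [481.2, -81.8, 190.8]
orientation: [-2.488, -1.917, 0.0]
ft_force: [-0.9, -0.4, 0.6]
width: 87.9
grasp_force: 0.0
```

```bash
cat > c.py <<'E'
from h import *
import sys
np.set_printoptions(precision=1,suppress=True)
o=ctrl.get_obs(); M=R.from_rotvec(o["orientation"]).as_matrix(); print(o["t"],o["ee_pos"],"yang",np.degrees(np.arctan2(M[1,1],M[0,1])),"tz",M[:,2],o["qpos"])
im=grab("wrist"); save(im,sys.argv[1]); print("cam",np.array(im["T"])[:3,3])
P,ok=cloud(im);z=P[...,2]
reg=ok&(abs(P[...,0]-481)<130)&(abs(P[...,1]+81)<130)
for nm,a,b in(("plate",38,48),("bar+",16,30),("base",2,30)):
    m=reg&(z>a)&(z<b); q=P[m][:,:2].astype(np.float32)
    if len(q)>10: r=cv2.minAreaRect(q); print(nm,len(q),q.mean(0),r)
for k,zz in dict(tray_grip=34,tray_bar=11,tray_nose=0).items():
    for d in models.landmark_of(im,k)[:2]: print(k,d["conf"],np.array(d["location"]),onz(im,d["location"],zz))
E
python3 c.py w1.png
```

```text
3.1167 [481.2 -81.8 190.8] yang -14.781394687892663 tz [-0.  0. -1.] [-0.2  0.2  1.9  0.   1.   0.1]
cam [499.2 -14.  385.7]
plate 842 [482.3 -77.7] ((481.87078857421875, -78.90673828125), (69.14784240722656, 14.217937469482422), 74.12812805175781)
bar+ 4044 [513.6 -90.5] ((486.3194274902344, -80.22621154785156), (180.51812744140625, 187.19461059570312), 74.50497436523438)
base 24885 [480.8 -79. ] ((481.001220703125, -80.96168518066406), (259.977294921875, 259.9287109375), 0.00564610306173563)
tray_grip 0.8 [250.  171.8] [478.3 -80.   34. ]
tray_bar 0.63 [330.2 167.8] [ 568.5 -103.4   11. ]
tray_nose 0.67 [180.2 165.6] [397.4 -57.6   0. ]
```

Emit:
play_rows(
  dp=[
    [0,3,-35],
    [0,0,-35],
    [0,0,-35],
    [0,0,-35],
    [0,0,-25],
    [0,0,-10],
    [0,0,0],
    [0,0,0],
  ],
  yaw=[-0.7,0,0,0,0,0,0,0],
)

```text
t: 3.98
ee_pos: [481.7, -77.2, 16.4]
orientation: [-2.497, -1.907, 0.0]
ft_force: [0.6, -0.3, -0.1]
width: 87.8
grasp_force: 0.0
```

Emit:
play_rows(
  dp=[
    [0,0,0],
    [0,0,0],
    [0,0,0],
    [0,0,0],
    [0,0,0],
    [0,0,0],
    [0,0,0],
    [0,0,0],
  ],
  yaw=[0,0,0,0,0,0,0,0],
  gripper=1,
)

```text
t: 4.65
ee_pos: [481.4, -77.8, 16.0]
orientation: [2.498, 1.905, 0.0]
ft_force: [-0.2, -0.6, -0.1]
width: 37.8
grasp_force: 0.0
```

Emit:
play_rows(
  dp=[
    [0,0,10],
    [0,0,20],
    [0,0,20],
    [0,0,20],
    [0,0,20],
    [0,0,10],
    [0,0,0],
    [0,0,0],
  ],
  yaw=[0,0,0,0,0,0,0,0],
)

```text
t: 5.32
ee_pos: [481.6, -77.8, 116.3]
orientation: [2.497, 1.905, 0.001]
ft_force: [0.5, -0.7, 0.0]
width: 0.3
grasp_force: 0.0
```

Emit:
play_rows(
  dp=[
    [0,0,0],
    [0,0,0],
    [0,0,0],
    [0,0,0],
    [0,0,0],
    [0,0,0],
    [0,0,0],
    [0,0,0],
  ],
  yaw=[0,0,0,0,0,0,0,0],
  gripper=0.4,
)

```text
t: 5.98
ee_pos: [481.4, -77.8, 115.9]
orientation: [-2.498, -1.905, 0.0]
ft_force: [-0.3, -0.3, 0.4]
width: 49.7
grasp_force: 0.0
```

```bash
python3 c.py w2.png
```

```text
5.9833 [481.4 -77.8 115.9] yang -15.322126291352356 tz [-0.  0. -1.] [-0.2  0.3  2.   0.   0.8  0.1]
cam [499.9 -10.1 310.8]
plate 1336 [482.2 -77.3] ((482.0337219238281, -78.95899963378906), (69.77098083496094, 13.80477237701416), 74.37454223632812)
bar+ 5469 [515.1 -78.3] ((487.68768310546875, -74.08267974853516), (168.1176300048828, 186.7392120361328), 74.28890228271484)
base 32656 [483.7 -67.1] ((480.4081726074219, -79.21528625488281), (259.4179992675781, 259.7317199707031), 0.904008686542511)
tray_grip 0.91 [253.7 194.5] [480.8 -82.3  34. ]
tray_bar 0.95 [352.8 185.3] [ 572.3 -104.4   11. ]
tray_bar 0.67 [254.2 194.6] [479.6 -88.5  11. ]
tray_nose 0.88 [162.3 185.8] [394.1 -58.9   0. ]
tray_nose 0.23 [300.6 183.4] [525.5 -92.4   0. ]
```

Emit:
play_rows(
  dp=[
    [0,-1,-35],
    [0,0,-35],
    [0,0,-20],
    [0,0,-10],
    [0,0,0],
  ],
  yaw=[0,0,0,0,0],
)

```text
t: 6.6
ee_pos: [479.9, -78.5, 14.2]
orientation: [-2.495, -1.904, 0.004]
ft_force: [0.0, -0.5, -0.3]
width: 52.5
grasp_force: 0.0
```

Emit:
play_rows(
  dp=[
    [0,0,0],
    [0,0,0],
    [0,0,0],
    [0,0,0],
    [0,0,0],
    [0,0,0],
    [0,0,0],
    [0,0,0],
  ],
  yaw=[0,0,0,0,0,0,0,0],
  gripper=1,
)

```text
t: 7.27
ee_pos: [481.5, -78.8, 16.2]
orientation: [2.498, 1.905, 0.0]
ft_force: [-0.3, 0.4, -0.7]
width: 2.5
grasp_force: 0.0
```

```bash
python3 c.py w3.png; python3 -c "
from h import *;o=ctrl.get_obs();print(o['width'],o['grasp_force']);M=R.from_rotvec(o['orientation']).as_matrix();print(M)"
```

```text
7.2667 [481.5 -78.8  16.2] yang -15.3209819280335 tz [ 0. -0. -1.] [-0.2  0.5  2.  -0.   0.6  0.1]
cam [499.9 -11.1 211.1]
plate 1536 [486.  -63.3] ((482.97503662109375, -74.5665512084961), (60.560089111328125, 13.611434936523438), 75.1009292602539)
bar+ 9798 [522.1 -58.8] ((486.04833984375, -79.88835906982422), (182.13949584960938, 186.7509002685547), 74.06507110595703)
base 53123 [489.  -49.1] ((481.00506591796875, -80.92765808105469), (259.8901672363281, 259.8236999511719), 0.00913525652140379)
tray_grip 0.56 [253.8 233.7] [481.6 -80.   34. ]
tray_grip 0.19 [321.8 216.8] [521.9 -80.4  34. ]
tray_bar 0.57 [391.5 220.9] [ 568.9 -104.7   11. ]
tray_nose 0.9 [124.2 215.4] [395.4 -57.    0. ]
tray_nose 0.3 [252.9 234.4] [477.4 -93.5   0. ]
0.7044658402142394 0.0
[[ 2.64290493e-01  9.64443120e-01 -6.30328161e-05]
 [ 9.64443122e-01 -2.64290493e-01  8.93454813e-06]
 [-8.04211054e-06 -6.31528821e-05 -9.99999998e-01]]
```

View pics/w3.png

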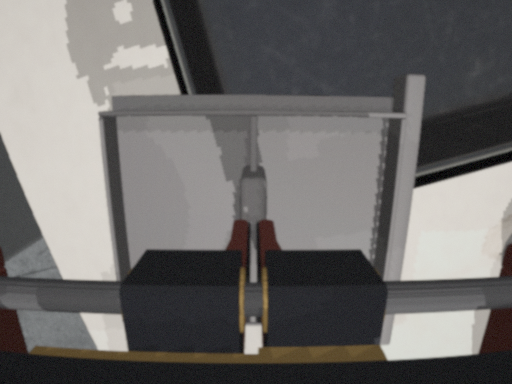

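Emit:
play_rows(
  dp=[
    [0,0,0],
    [0,0,0],
    [0,0,0],
    [0,0,0],
  ],
  yaw=[0,0,0,0],
)

```text
t: 7.8
ee_pos: [481.4, -78.8, 16.0]
orientation: [-2.498, -1.905, 0.0]
ft_force: [0.5, 0.3, 0.1]
width: 0.2
grasp_force: 0.0
```

Emit:
play_rows(
  dp=[
    [0,0,5],
    [0,0,10],
    [0,0,10],
    [0,0,5],
    [0,0,0],
    [0,0,0],
  ],
  yaw=[0,0,0,0,0,0],
)

```text
t: 8.3
ee_pos: [481.9, -78.9, 46.8]
orientation: [2.497, 1.905, 0.002]
ft_force: [0.7, 0.5, -0.3]
width: 0.6
grasp_force: 0.0
```

```bash
python3 c.py w4.png
```

```text
8.3 [481.9 -78.9  46.8] yang -15.32198657454891 tz [ 0. -0. -1.] [-0.2  0.5  2.  -0.   0.7  0.1]
cam [500.1 -11.2 241.7]
plate 1228 [486.6 -61.4] ((486.5593566894531, -62.287132263183594), (35.21491622924805, 13.97304916381836), 74.11466217041016)
bar+ 7308 [523.2 -58.5] ((490.8311462402344, -63.30022430419922), (146.70909118652344, 186.42311096191406), 74.25350952148438)
base 44211 [487.5 -53.2] ((480.99090576171875, -80.87165832519531), (259.41925048828125, 260.12957763671875), 89.9148178100586)
tray_grip 0.96 [251.7 218.2] [480.5 -80.9  34. ]
tray_bar 0.96 [374.7 209.8] [ 568.9 -106.9   11. ]
tray_bar 0.58 [310.6 205. ] [523.  -90.2  11. ]
tray_nose 0.59 [138.8 202.1] [396.1 -56.6   0. ]
```

View pics/w4.png

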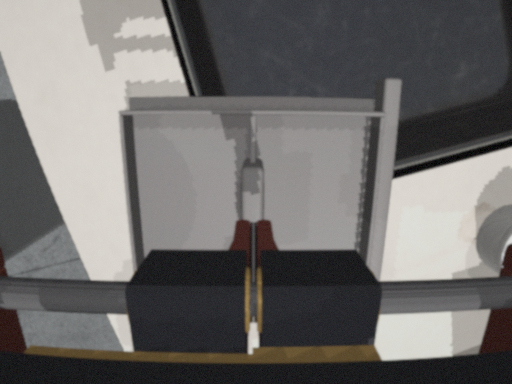

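```bash
python3 - <<'E'
from h import *
np.set_printoptions(precision=1,suppress=True,linewidth=150)
im=grab("wrist"); print(np.array(im["hand_eye"]),im["fx"],im["fy"],im["cx"],im["cy"],im["dist_coeffs"])
P,ok=cloud(im)
for r in range(200,300,8): print(r,[tuple(P[r,c].round(0).astype(int)) if ok[r,c] else None for c in (225,240,246,254,262,268,285)])
T=np.linalg.inv(np.array(im["T"])); o=ctrl.get_obs()
for q in ([0,0,0],[0,0,19],[0,0,60]):
    p=T@np.r_[o["ee_pos"]+q,1]; print(q, cv2.projectPoints(np.array([[p[0],-p[1],-p[2]]]),np.zeros(3),np.zeros(3),np.array([[im["fx"],0,im["cx"]],[0,im["fy"],im["cy"]],[0,0,1.]]),np.array(im["dist_coeffs"],float))[0].ravel())
for k in("drawer_handle","drawer"): pass
im=grab("scene"); save(im,"s1.png")
cv2.imwrite("pics/s1c.png",cv2.resize(cv2.cvtColor(im["pixels"],4)[100:290,180:400],None,fx=3.2,fy=3.2,interpolation=2))
E
```

```text
[[   0.     1.     0.3   70.1]
 [   1.    -0.    -0.    -0. ]
 [  -0.     0.3   -1.  -194.9]
 [   0.     0.     0.     1. ]] 327.79280820008734 327.79280820008734 253.0253438359555 191.3797187611696 [-0.1  0.   0.   0.   0. ]
200 [(np.int64(462), np.int64(-70), np.int64(8)), (np.int64(473), np.int64(-73), np.int64(8)), (np.int64(480), np.int64(-64), np.int64(44)), (np.int64(485), np.int64(-66), np.int64(45)), (np.int64(490), np.int64(-67), np.int64(45)), (np.int64(493), np.int64(-79), np.int64(8)), (np.int64(505), np.int64(-82), np.int64(7))]
208 [(np.int64(460), np.int64(-76), np.int64(7)), (np.int64(471), np.int64(-79), np.int64(7)), (np.int64(479), np.int64(-69), np.int64(45)), (np.int64(484), np.int64(-70), np.int64(46)), (np.int64(489), np.int64(-72), np.int64(44)), (np.int64(491), np.int64(-85), np.int64(7)), (np.int64(503), np.int64(-88), np.int64(6))]
216 [(np.int64(458), np.int64(-82), np.int64(7)), (np.int64(469), np.int64(-85), np.int64(8)), (np.int64(478), np.int64(-74), np.int64(45)), (np.int64(483), np.int64(-75), np.int64(46)), (np.int64(487), np.int64(-77), np.int64(4
[... 2748 characters left out ...]
t64(182)), (np.int64(488), np.int64(-44), np.int64(182)), (np.int64(488), np.int64(-47), np.int64(177)), (np.int64(489), np.int64(-50), np.int64(174)), (np.int64(492), np.int64(-46), np.int64(182)), (np.int64(493), np.int64(-47), np.int64(181)), (np.int64(497), np.int64(-47), np.int64(181))]
296 [(np.int64(484), np.int64(-45), np.int64(182)), (np.int64(488), np.int64(-45), np.int64(184)), (np.int64(488), np.int64(-48), np.int64(179)), (np.int64(489), np.int64(-51), np.int64(176)), (np.int64(492), np.int64(-47), np.int64(183)), (np.int64(493), np.int64(-48), np.int64(182)), (np.int64(496), np.int64(-48), np.int64(182))]
[0, 0, 0] [253.1 221.4]
[0, 0, 19] [253.1 232.7]
[0, 0, 60] [253.  266.2]
```

View pics/s1c.png

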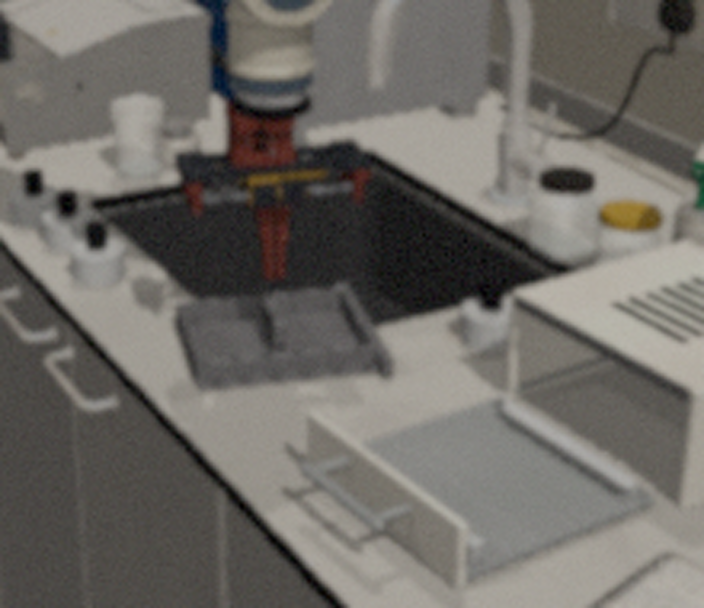

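```bash
python3 - <<'E'
from h import *
np.set_printoptions(precision=1,suppress=True,linewidth=150)
print(ctrl.grasp_offset, [a for a in dir(ctrl) if a[0]!='_'])
im=grab("wrist"); P,ok=cloud(im); o=ctrl.get_obs()
M=R.from_rotvec(o["orientation"]).as_matrix(); Q=(P-o["ee_pos"])@M
m=ok&(abs(Q[...,1])<14)&(Q[...,2]<-5)&(Q[...,2]>-70)
q=Q[m]; print(len(q)); 
for a in range(-70,-5,4):
    k=q[(q[:,2]>=a)&(q[:,2]<a+4)]
    if len(k): print(a,len(k),k.min(0),np.median(k,0),k.max(0))
rr,cc=np.where(m); print(rr.min(),cc.min(),cc.max())
im=grab("scene"); P,ok=cloud(im); k=ok&(np.hypot(P[...,0]-482,P[...,1]+79)<30)&(P[...,2]>52)&(P[...,2]<140); print("scene finger min z",np.sort(P[k][:,2])[:12], P[k][np.argsort(P[k][:,2])[:4]])
E
```

```text
18.700000000000003 ['Unreachable', 'get_obs', 'grasp_offset']
1239
-70 178 [ 11.1 -10.2 -69.9] [ 12.9  -0.6 -67.8] [ 13.4  10.2 -66. ]
-66 152 [ 10.9  -9.9 -66. ] [ 12.9   0.2 -63.9] [ 13.6   9.6 -62.1]
-62 165 [ -8.1  -8.8 -62. ] [ 12.8  -0.  -59.8] [ 13.4   8.9 -58. ]
-58 185 [ -2.6  -8.7 -58. ] [ 12.6   0.5 -56. ] [ 13.8   8.7 -54. ]
-54 120 [ 11.2  -8.9 -54. ] [ 12.9  -0.2 -52.2] [ 13.5   8.9 -50.1]
-50 107 [ 11.   -8.6 -50. ] [ 13.  -0. -48.] [ 13.5   8.7 -46.1]
-46 121 [  8.   -8.8 -46. ] [ 12.8  -0.5 -43.8] [ 13.4   8.8 -42. ]
-42 99 [ 11.   -8.6 -41.9] [ 12.9   0.5 -40.1] [ 13.5   9.  -38. ]
-38 93 [ 11.2  -8.8 -38. ] [ 12.9  -0.5 -35.9] [ 13.5   9.3 -34. ]
-34 19 [ 11.3  -6.8 -33.9] [ 12.6   3.1 -33. ] [ 13.    8.4 -32.2]
220 229 277
scene finger min z [79.3 79.4 79.5 80.4 81.4 81.7 82.1 82.6 83.6 83.8 84.1 84.5] [[476.5 -84.9  79.3]
 [470.9 -82.3  79.4]
 [479.  -86.9  79.5]
 [480.8 -90.1  80.4]]
```

Both cameras agree that the real fingertips sit about 32.5 mm above the reported TCP. That is why the grasp closed in air above the plate. I'll allow for this from now on.

Emit:
play_rows(
  dp=[
    [0,0,0],
    [0,0,0],
    [0,0,0],
    [0,0,0],
    [0,0,0],
    [0,0,0],
    [0,0,0],
    [0,0,-5],
  ],
  yaw=[0,0,0,0,0,0,0,0],
  gripper=0.4,
)

```text
t: 9.37
ee_pos: [482.0, -78.9, 41.5]
orientation: [2.497, 1.905, 0.002]
ft_force: [0.2, -0.4, -0.8]
width: 49.8
grasp_force: 0.0
```

Emit:
play_rows(
  dp=[
    [0,0,-15],
    [0,0,-15],
    [0,0,-10],
    [0,0,-10],
    [0,0,-5],
    [0,0,-3],
    [0,0,0],
  ],
  yaw=[0,0,0,0,0,0,0],
)

```text
t: 9.95
ee_pos: [481.1, -78.7, -17.5]
orientation: [-2.497, -1.905, 0.001]
ft_force: [1.3, -0.1, -0.2]
width: 52.6
grasp_force: 0.0
```

Emit:
play_rows(
  dp=[
    [0,0,0],
    [0,0,0],
    [0,0,0],
    [0,0,0],
    [0,0,0],
    [0,0,0],
    [0,0,0],
    [0,0,0],
  ],
  yaw=[0,0,0,0,0,0,0,0],
  gripper=1,
)

```text
t: 10.62
ee_pos: [481.5, -78.9, -16.8]
orientation: [2.498, 1.905, 0.0]
ft_force: [-0.7, -0.5, 2.8]
width: 14.1
grasp_force: 30.0
```

Emit:
play_rows(
  dp=[
    [0,0,5],
    [0,0,10],
    [0,0,10],
    [0,0,15],
    [0,0,15],
    [0,0,10],
    [0,0,5],
  ],
  yaw=[0,0,0,0,0,0,0],
)

```text
t: 11.2
ee_pos: [482.3, -78.9, 54.9]
orientation: [2.496, 1.904, 0.003]
ft_force: [0.5, -0.7, -3.8]
width: 14.1
grasp_force: 30.0
```

Emit:
play_rows(
  dp=[
    [0,0,0],
    [0,-2,0],
    [0,-4,0],
    [1,-7,0],
    [1,-8,0],
    [1,-8,0],
    [1,-8,0],
    [1,-8,0],
  ],
  yaw=[3,5,7,7,7,7,7,7],
)

```text
t: 11.87
ee_pos: [486.1, -124.1, 53.0]
orientation: [-1.45, -2.787, 0.0]
ft_force: [0.2, -0.3, -3.2]
width: 14.0
grasp_force: 30.0
```

Emit:
play_rows(
  dp=[
    [1,-8,0],
    [1,-8,0],
    [1,-8,0],
    [1,-8,0],
    [1,-8,0],
    [1,-8,0],
    [1,-6,0],
    [0,0,0],
  ],
  yaw=[7,7,7,7,7,7,5,3],
)

```text
t: 12.53
ee_pos: [493.6, -178.8, 53.1]
orientation: [0.14, 3.138, -0.001]
ft_force: [-0.6, -0.4, -3.4]
width: 13.7
grasp_force: 30.0
```

```bash
cat > d.py <<'E'
from h import *
np.set_printoptions(precision=1,suppress=True,linewidth=150)
o=ctrl.get_obs(); M=R.from_rotvec(o["orientation"]).as_matrix(); print(o["t"],o["ee_pos"],"yang",np.degrees(np.arctan2(M[1,1],M[0,1])),o["qpos"],o["ft_force"])
for n in("top","scene"):
    im=grab(n); save(im,n+"d.png"); P,ok=cloud(im); x,y,z=P[...,0],P[...,1],P[...,2]
    R0=ok&(x>330)&(x<660)&(y<-290)&(y>-540)
    # cabinet front top edge: min x per y
    k=ok&(z>100)&(z<116)&(y<-290)&(y>-500)&(x>560)&(x<700)
    def edge(k,f,bins):
        E=[]
        for b in bins:
            s=k&(y>=b)&(y<b+8)
            if s.sum()>0: E.append((b+4,f(x[s])))
        E=np.array(E); 
        if len(E)<4: return E
        p=np.polyfit(E[:,0],E[:,1],1); g=abs(np.polyval(p,E[:,0])-E[:,1])<4
        p=np.polyfit(E[g,0],E[g,1],1); return "yaw %.2f x@-405 %.1f n%d"%(-np.degrees(np.arctan(p[0])),np.polyval(p,-405),g.sum())
    B=range(-500,-310,8)
    print(n,"cab front",edge(k,np.min,B))
    print("panel top in/out",edge(R0&(z>54)&(z<66)&(x<440)&(x>385),np.max,B),edge(R0&(z>54)&(z<66)&(x<440)&(x>385),np.min,B))
    k=R0&(z>9)&(z<18)&(x>430)&(x<600); print("floor x max/min",edge(k,np.max,B),edge(k,np.min,B),"z",np.median(z[k]))
    k=R0&(z>21)&(z<34)&(x>560); print("far rail in/out",edge(k,np.min,B),edge(k,np.max,B),np.median(z[k]) if k.any() else 0)
    k=R0&(z>21)&(z<34)&(x>410)&(x<460); print("near rail in/out",edge(k,np.max,B),edge(k,np.min,B))
    # floor extents in y
    k=R0&(z>9)&(z<18)
    for xs in range(450,590,20):
        s=k&(x>xs)&(x<xs+20); print(xs+10,np.percentile(y[s],[0.5,99.5]) if s.sum()>20 else None,end=" ")
    print()
    for kk,zz in dict(dock_center=13,dock_mouth=13,dock_nose=13,drawer_handle=44,tray_nose=0,tray_grip=34).items():
        for d in models.landmark_of(im,kk)[:1]: print(kk,round(d["conf"],2),onz(im,d["location"],zz)[:2])
E
python3 d.py
```

```text
12.5333 [ 493.6 -178.8   53.1] yang 84.90531330690067 [-0.4  0.5  1.9 -0.   0.7 -1.9] [-0.6 -0.4 -3.4]
top cab front yaw 4.70 x@-405 630.7 n24
panel top in/out yaw 4.92 x@-405 407.0 n23 yaw 4.72 x@-405 401.8 n23
floor x max/min yaw -0.19 x@-405 590.4 n10 yaw -0.88 x@-405 442.1 n2 z 12.79423838077662
far rail in/out yaw 4.68 x@-405 587.8 n16 yaw 4.28 x@-405 598.5 n18 26.930377059895818
near rail in/out yaw 4.85 x@-405 435.7 n20 yaw 4.97 x@-405 424.6 n17
460 [-508.8 -337.5] 480 [-506.2 -341.7] 500 [-505.3 -341.9] 520 [-504.5 -346.7] 540 [-500.4 -347. ] 560 [-500.6 -299.8] 580 [-498.4 -293.3] 
dock_center 0.56 [ 503.6 -399.3]
dock_mouth 0.8 [ 496.8 -315.2]
dock_nose 0.96 [ 530.6 -493.8]
drawer_handle 0.56 [ 380. -409.]
scene cab front yaw 4.81 x@-405 626.7 n24
panel top in/out yaw 4.47 x@-405 408.3 n24 yaw 4.90 x@-405 400.6 n24
floor x max/min yaw 4.24 x@-405 593.8 n24 yaw 1.25 x@-405 455.5 n11 z 13.11994401205186
far rail in/out yaw 5.36 x@-405 583.9 n15 yaw 5.26 x@-405 596.9 n20 26.86457825222851
near rail in/out yaw 24.44 x@-405 405.8 n1 yaw 23.15 x@-405 378.4 n1
460 [-507.2 -301.2] 480 [-505.9 -299.7] 500 [-503.8 -299.4] 520 [-502.1 -299.8] 540 [-500.8 -294.7] 560 [-500.3 -294.6] 580 [-498.3 -294.9] 
dock_center 0.65 [ 500.1 -420. ]
dock_mouth 0.67 [ 506.2 -317.2]
drawer_handle 0.9 [ 370.2 -418.9]
tray_nose 0.74 [ 564.9 -130.2]
tray_grip 0.58 [577.5 -35.9]d.py:17: RankWarning: Polyfit may be poorly conditioned
  p=np.polyfit(E[g,0],E[g,1],1); return "yaw %.2f x@-405 %.1f n%d"%(-np.degrees(np.arctan(p[0])),np.polyval(p,-405),g.sum())
d.py:17: RankWarning: Polyfit may be poorly conditioned
  p=np.polyfit(E[g,0],E[g,1],1); return "yaw %.2f x@-405 %.1f n%d"%(-np.degrees(np.arctan(p[0])),np.polyval(p,-405),g.sum())
```

Emit:
play_rows(
  dp=[
    [0,-10,0],
    [0,-10,0],
    [0,-4,0],
    [0,0,0],
    [0,0,0],
  ],
  yaw=[5,4.9,0,0,0],
)

```text
t: 13.65
ee_pos: [493.2, -201.8, 52.9]
orientation: [0.12, -3.139, -0.0]
ft_force: [-0.4, 0.4, -3.1]
width: 14.1
grasp_force: 30.0
```

```bash
sed -i 's/for n in("top","scene")/for n in("wrist",)/' d.py; python3 d.py 2>/dev/null
```

```text
13.65 [ 493.2 -201.8   52.9] yang 94.39607558413017 [-0.4  0.5  1.9  0.   0.7 -2.1] [-0.4  0.4 -3.1]
wrist cab front []
panel top in/out yaw 3.94 x@-405 410.5 n7 yaw 10.45 x@-405 411.2 n7
floor x max/min yaw 4.72 x@-405 576.9 n10 yaw 19.40 x@-405 452.7 n3 z 14.101903443401369
far rail in/out [[-320.   593.6]] [[-320.   594.4]] 27.591732279482528
near rail in/out yaw 11.59 x@-405 444.1 n7 yaw 10.16 x@-405 430.5 n9
460 [-395.1 -338.6] 480 [-397.4 -337.5] 500 [-399.8 -336.1] 520 [-402.4 -334. ] 540 [-405.4 -332.6] 560 [-404.9 -331.5] 580 [-403.7 -332. ] 
tray_nose 0.84 [ 534.9 -320.5]
tray_grip 0.95 [ 531.9 -200.1]
```

View pics/wristd.png

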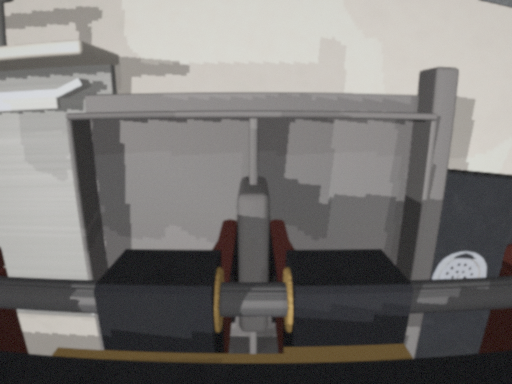

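```bash
python3 - <<'E'
from h import *
np.set_printoptions(precision=1,suppress=True,linewidth=150)
im=grab("wrist"); P,ok=cloud(im); c=np.array([510.5,-402.]); a=np.radians(4.8)
dx=(P[...,:2]-c)@[np.cos(a),np.sin(a)]; dy=(P[...,:2]-c)@[-np.sin(a),np.cos(a)]; z=P[...,2]
def tab(lab,k):
    print(lab)
    for b in range(-40,320,10):
        s=k&(dy>=b)&(dy<b+10)
        if s.sum()>4: print(b,s.sum(),"dx %.1f..%.1f z %.1f"%(*np.percentile(dx[s],[3,97]),np.median(z[s])),end=" | ")
    print()
tab("rail",ok&(z>22)&(z<34)&(dy<100)&(dx<-50))
tab("panel",ok&(z>54)&(z<68)&(dy<105)&(dx<-50))
tab("far rail",ok&(z>22)&(z<34)&(dy<100)&(dx>50))
tab("tray near wall top",ok&(z>88)&(z<105)&(dx<-40)&(dx>-90)&(dy>110))
tab("tray base top",ok&(z>66)&(z<84)&(dx<-40)&(dx>-110)&(dy>110))
k=ok&(z>102)&(z<120)&(dy>110)&(abs(dx)<60); q=np.stack([dx[k],dy[k]],1).astype(np.float32); print("plate",cv2.minAreaRect(q),np.median(z[k]))
for zz in (10,30): pass
im=grab("top"); P,ok=cloud(im); q=(P[...,:2]-c); dx=q@[np.cos(a),np.sin(a)]; dy=q@[-np.sin(a),np.cos(a)]; z=P[...,2]
print("TOP"); tab("rail near",ok&(z>22)&(z<34)&(dy<100)&(dx<-60)&(dx>-95)); tab("rail far",ok&(z>22)&(z<34)&(dy<100)&(dx>60)&(dx<95))
tab("tray all",ok&(z>60)&(z<112)&(dy>105)&(abs(dx)<100))
E
```

```text
rail
20 83 dx -99.4..-71.0 z 27.9 | 30 264 dx -99.5..-70.8 z 28.0 | 40 282 dx -99.4..-71.0 z 28.1 | 50 289 dx -99.5..-70.9 z 28.0 | 60 293 dx -99.5..-70.9 z 28.1 | 70 214 dx -99.5..-72.1 z 28.0 | 80 195 dx -99.5..-82.1 z 27.7 | 90 36 dx -99.5..-98.9 z 29.5 | 
panel
50 66 dx -106.4..-99.2 z 61.3 | 60 236 dx -106.7..-99.2 z 61.7 | 70 241 dx -106.6..-99.1 z 61.8 | 80 255 dx -106.4..-99.1 z 61.8 | 90 268 dx -106.6..-99.1 z 61.7 | 100 133 dx -106.2..-99.2 z 61.8 | 
far rail

tray near wall top
110 779 dx -66.0..-40.8 z 95.5 | 120 133 dx -67.0..-64.3 z 96.8 | 130 144 dx -66.9..-64.1 z 96.9 | 140 137 dx -66.9..-64.0 z 97.0 | 150 153 dx -66.9..-64.1 z 97.0 | 160 149 dx -66.7..-63.9 z 96.9 | 170 147 dx -66.5..-63.9 z 97.1 | 180 142 dx -66.8..-64.2 z 97.0 | 190 158 dx -66.8..-64.1 z 97.0 | 200 581 dx -66.7..-41.1 z 97.1 | 210 153 dx -66.7..-64.0 z 97.0 | 220 135 dx -66.3..-64.0 z 97.1 | 230 151 dx -66.3..-63.6 z 96.9 | 240 153 dx -66.4..-63.7 z 97.1 | 250 147 dx -66.5..-63.8 z 97.0 | 260 137 dx -66.2..-63.5 z 97.1 | 270 141 dx -66.3..-63.6 z 97.2 | 280 1089 dx -84.9..-41.1 z 93.8 | 290 1743 dx
[... 1075 characters left out ...]
2 dx -86.0..-75.4 z 26.2 | 
rail far
-40 10 dx 76.2..87.5 z 26.4 | -30 11 dx 75.8..86.1 z 26.3 | -20 12 dx 77.0..87.3 z 27.4 | -10 11 dx 77.7..88.4 z 26.2 | 0 10 dx 75.9..86.3 z 25.8 | 10 9 dx 76.1..86.9 z 27.3 | 20 14 dx 77.1..88.3 z 25.7 | 30 10 dx 76.6..88.1 z 26.1 | 40 11 dx 76.1..86.9 z 27.2 | 50 10 dx 76.4..87.8 z 26.0 | 60 11 dx 77.9..88.9 z 26.9 | 70 6 dx 85.3..89.6 z 28.8 | 
tray all
110 6 dx 68.2..77.5 z 76.6 | 210 20 dx 58.1..80.3 z 75.4 | 220 35 dx 42.1..78.4 z 75.8 | 230 48 dx 11.5..79.1 z 76.1 | 240 57 dx 2.9..79.9 z 76.6 | 250 38 dx -36.6..77.8 z 76.0 | 260 60 dx -59.8..79.0 z 75.9 | 270 81 dx -71.3..79.0 z 75.6 | 280 140 dx -74.2..82.7 z 90.8 | 290 164 dx -82.0..87.0 z 89.8 |
```

Emit:
play_rows(
  dp=[
    [0,0,-15],
    [0,0,-15],
    [0,0,-12],
    [0,0,-8],
    [0,0,-4.7],
    [0,0,0],
  ],
  yaw=[0.3,0,0,0,0,0],
)

```text
t: 14.6
ee_pos: [492.8, -201.5, -2.7]
orientation: [0.134, -3.137, -0.001]
ft_force: [-1.3, -0.9, -3.1]
width: 14.4
grasp_force: 30.0
```

Emit:
play_rows(
  dp=[
    [0.5,-6,0],
    [1,-12,0],
    [1,-12,0],
    [1,-12,0],
    [1,-12,0],
    [0.5,-6,0],
  ],
  yaw=[0,0,0,0,0,0],
)

```text
t: 15.1
ee_pos: [499.0, -264.4, -1.3]
orientation: [-0.131, 3.137, -0.002]
ft_force: [0.8, -0.1, -4.2]
width: 13.7
grasp_force: 30.0
```

Emit:
play_rows(
  dp=[
    [1,-12,0],
    [1,-12,0],
    [1,-12,0],
    [1,-12,0],
    [1,-12,0],
    [1,-12,0],
    [1,-12,0],
    [0,0,0],
  ],
  yaw=[0,0,0,0,0,0,0,0],
)

```text
t: 15.77
ee_pos: [506.1, -348.5, -1.5]
orientation: [-0.132, 3.137, -0.002]
ft_force: [0.0, -0.1, -3.8]
width: 14.1
grasp_force: 30.0
```

Emit:
play_rows(
  dp=[
    [1,-12,0],
    [1,-12,0],
    [0.5,-6,0],
    [0,0,0],
  ],
  yaw=[0,0,0,0],
)

```text
t: 16.1
ee_pos: [508.4, -377.5, -1.5]
orientation: [-0.132, 3.138, -0.002]
ft_force: [-0.4, -0.1, -2.6]
width: 13.6
grasp_force: 30.0
```

```bash
cat > e.py <<'E'
from h import *
np.set_printoptions(precision=1,suppress=True,linewidth=150)
im=grab("wrist"); P,ok=cloud(im); c=np.array([510.5,-402.]); a=np.radians(4.8); o=ctrl.get_obs(); save(im,"we.png")
print(o["ee_pos"],o["ft_force"],"tcp dock frame",(o["ee_pos"][:2]-c)@[np.cos(a),np.sin(a)],(o["ee_pos"][:2]-c)@[-np.sin(a),np.cos(a)])
dx=(P[...,:2]-c)@[np.cos(a),np.sin(a)]; dy=(P[...,:2]-c)@[-np.sin(a),np.cos(a)]; z=P[...,2]
def tab(lab,k):
    print(lab)
    for b in range(-130,130,10):
        s=k&(dy>=b)&(dy<b+10)
        if s.sum()>4: print(b,s.sum(),"dx %.1f..%.1f z %.1f"%(*np.percentile(dx[s],[3,97]),np.median(z[s])),end=" | ")
    print()
tab("rail",ok&(z>24.5)&(z<33)&(dx<-70)&(dx>-98))
tab("wall",ok&(z>35)&(z<46)&(dx<-60)&(dx>-80))
tab("panel",ok&(z>54)&(z<68)&(dy<135)&(dx<-80))
# profile along dy at lateral strip dx in -93..-84 (bar end vs flare)
for lo,hi in((-89,-84),(-80,-74)):
    s=ok&(dx>lo)&(dx<hi); 
    for b in range(50,130,3):
        t=s&(dy>=b)&(dy<b+3)
        if t.sum()>2: print(b,"%.0f"%np.median(z[t]),end=" | ")
    print()
E
python3 e.py
```

```text
[ 508.  -376.5   -1.7] [-0.2  0.9 -3.3] tcp dock frame -0.36907121616111965 25.617141943598806
rail
-90 409 dx -83.2..-70.9 z 28.0 | -80 471 dx -83.1..-71.1 z 28.0 | -70 480 dx -83.1..-71.1 z 28.2 | -60 507 dx -83.1..-70.9 z 28.1 | -50 501 dx -83.1..-71.1 z 28.2 | -40 534 dx -83.2..-70.9 z 28.1 | -30 533 dx -83.0..-71.1 z 28.1 | -20 551 dx -83.3..-71.0 z 28.1 | -10 565 dx -83.2..-70.4 z 28.1 | 0 569 dx -83.0..-70.3 z 28.1 | 10 601 dx -83.1..-70.3 z 28.1 | 20 579 dx -83.4..-70.3 z 28.2 | 30 607 dx -83.4..-70.3 z 28.1 | 40 572 dx -83.1..-70.4 z 28.1 | 50 571 dx -83.1..-70.4 z 28.1 | 60 559 dx -83.2..-70.6 z 28.1 | 70 243 dx -85.6..-75.1 z 28.1 | 80 196 dx -88.6..-82.2 z 28.2 | 110 315 dx -87.4..-70.6 z 29.0 | 
wall
-70 32 dx -66.4..-60.4 z 42.2 | -60 207 dx -66.3..-60.3 z 42.1 | -50 143 dx -66.5..-63.7 z 42.3 | -40 139 dx -66.3..-63.5 z 42.4 | -30 147 dx -66.5..-63.8 z 42.4 | -20 151 dx -66.4..-63.7 z 42.6 | -10 152 dx -66.3..-63.6 z 42.5 | 0 138 dx -66.5..-63.9 z 42.3 | 10 154 dx -66.6..-63.9 z 42.4 | 20 223 dx -66.6..-60.4 z 42.2 | 30 152 dx -66.6..-63.9 z 42.4 | 40 142 dx -66.6..-64
[... 651 characters left out ...]
5 dx -106.4..-99.3 z 61.8 | 30 657 dx -106.5..-99.2 z 61.8 | 40 688 dx -106.6..-99.1 z 61.8 | 50 659 dx -106.6..-99.2 z 61.8 | 60 652 dx -106.6..-99.2 z 61.7 | 70 640 dx -106.6..-99.1 z 61.7 | 80 615 dx -106.5..-99.2 z 61.9 | 90 591 dx -106.6..-99.1 z 61.9 | 100 426 dx -106.4..-99.1 z 61.8 | 
50 14 | 53 14 | 56 14 | 59 14 | 62 14 | 65 14 | 68 14 | 71 14 | 74 14 | 77 15 | 80 28 | 83 28 | 86 28 | 89 14 | 92 14 | 95 14 | 98 14 | 101 14 | 107 3 | 110 27 | 113 36 | 116 36 | 119 37 | 122 37 | 
50 28 | 53 28 | 56 28 | 59 28 | 62 28 | 65 28 | 68 28 | 71 28 | 74 15 | 77 15 | 80 14 | 83 14 | 86 14 | 89 15 | 92 15 | 95 14 | 98 14 | 101 14 | 104 22 | 107 22 | 110 28 | 113 37 | 116 37 | 119 37 | 122 37 |
```

Emit:
play_rows(
  dp=[
    [0.5,-6,0],
    [0.5,-6,0],
    [0.4,-5,0],
    [0.2,-3,0],
    [0,0,0],
  ],
  yaw=[0,0,0,0,0],
)

```text
t: 16.57
ee_pos: [509.7, -396.6, -1.7]
orientation: [-0.133, 3.138, -0.001]
ft_force: [-1.1, -0.5, -3.1]
width: 13.7
grasp_force: 30.0
```

Emit:
play_rows(
  dp=[
    [0.1,-1.5,0],
    [0.1,-1.5,0],
    [0,0,0],
    [0,0,0],
  ],
  yaw=[0,0,0,0],
)

```text
t: 16.9
ee_pos: [509.7, -398.7, -1.7]
orientation: [0.134, -3.139, -0.0]
ft_force: [-0.6, -0.6, -3.3]
width: 14.1
grasp_force: 30.0
```

Emit:
play_rows(
  dp=[
    [0.1,-1,0],
    [0,-1,0],
    [0,0,0],
    [0,0,0],
  ],
  yaw=[0,0,0,0],
)

```text
t: 17.23
ee_pos: [509.7, -400.6, -1.8]
orientation: [0.133, -3.139, -0.001]
ft_force: [0.2, 1.2, -3.2]
width: 13.9
grasp_force: 30.0
```

Emit:
play_rows(
  dp=[
    [0.1,-1,0],
    [0,-1,0],
    [0,0,0],
    [0,0,0],
  ],
  yaw=[0,0,0,0],
)

```text
t: 17.57
ee_pos: [509.5, -400.9, -2.2]
orientation: [0.133, -3.138, -0.005]
ft_force: [1.0, 6.8, -2.1]
width: 14.1
grasp_force: 30.0
```

```bash
python3 e.py | grep -v '^-[1-9]0 \|rail\|wall\|panel'
```

```text
[ 509.5 -400.9   -2.2] [ 1.3  6.8 -2. ] tcp dock frame -0.9386892427009667 1.147995402575838
-110 10 dx -100.2..-99.5 z 57.8 | -100 460 dx -107.1..-99.4 z 61.7 | -90 554 dx -107.3..-99.4 z 61.7 | -80 577 dx -107.4..-99.4 z 61.6 | -70 601 dx -106.9..-99.4 z 61.7 | -60 615 dx -106.7..-99.4 z 61.6 | -50 639 dx -106.8..-99.4 z 61.7 | -40 660 dx -106.8..-99.3 z 61.7 | -30 678 dx -106.8..-99.3 z 61.8 | -20 682 dx -106.9..-99.3 z 61.7 | -10 684 dx -106.9..-99.4 z 61.8 | 0 685 dx -106.9..-99.4 z 61.7 | 10 679 dx -107.1..-99.3 z 61.8 | 20 670 dx -106.7..-99.2 z 61.7 | 30 660 dx -106.6..-99.3 z 61.8 | 40 646 dx -106.6..-99.2 z 61.8 | 50 620 dx -106.6..-99.2 z 61.8 | 60 598 dx -106.7..-99.2 z 61.8 | 70 600 dx -106.8..-99.1 z 61.7 | 80 558 dx -106.8..-99.1 z 61.8 | 90 526 dx -106.8..-99.1 z 61.8 | 100 335 dx -106.9..-99.1 z 61.7 | 
50 14 | 53 14 | 56 14 | 59 14 | 62 14 | 65 14 | 68 14 | 71 14 | 74 15 | 77 21 | 80 28 | 83 28 | 86 29 | 89 36 | 92 37 | 95 37 | 98 37 | 122 2 | 125 2 | 128 2 | 
50 28 | 53 28 | 56 28 | 59 28 | 62 28 | 65 28 | 68 28 | 71 27 | 74 22 | 77 15 | 80 14 | 83 15 | 86 27 | 89 35 | 92 38 | 95 38 | 98 37 | 122 2 | 125 2 | 128 2 |
```

Emit:
play_rows(
  dp=[
    [0,0,-1],
    [0,0,-0.5],
    [0,0,0],
  ],
  yaw=[0,0,0],
)

```text
t: 17.87
ee_pos: [509.5, -400.9, -3.4]
orientation: [0.133, -3.137, -0.005]
ft_force: [-0.3, 6.3, 0.5]
width: 13.5
grasp_force: 30.0
```

Emit:
play_rows(
  dp=[
    [0,0,0],
    [0,0,0],
    [0,0,0],
    [0,0,0],
    [0,0,0],
    [0,0,0],
  ],
  yaw=[0,0,0,0,0,0],
  gripper=0.4,
)

```text
t: 18.37
ee_pos: [510.0, -403.1, -3.0]
orientation: [-0.134, 3.138, -0.001]
ft_force: [-0.2, -0.1, 0.4]
width: 50.3
grasp_force: 0.0
```

Emit:
play_rows(
  dp=[
    [0,0,10],
    [0,0,20],
    [0,0,30],
    [0,0,30],
    [0,0,30],
    [0,0,20],
    [0,0,0],
    [0,0,0],
  ],
  yaw=[0,0,0,0,0,0,0,0],
)

```text
t: 19.03
ee_pos: [510.6, -403.4, 138.7]
orientation: [-0.134, 3.136, -0.004]
ft_force: [0.1, 0.7, -0.9]
width: 53.1
grasp_force: 0.0
```

```bash
python3 e.py; python3 - <<'E'
from h import *
np.set_printoptions(precision=1,suppress=True,linewidth=150)
im=grab("top"); P,ok=cloud(im); px=im["pixels"].astype(int); x,y,z=[P[...,i] for i in range(3)]
n,l,s,c=cv2.connectedComponentsWithStats((ok&(x>300)&(x<720)&(z>54)&(z<67)&(px.sum(-1)<160)).astype(np.uint8))
for i in range(1,n):
    if s[i,4]>=10: print(c[i],s[i,4],onz(im,c[i],62))
o=ctrl.get_obs();print(o["t"],o["qpos"])
E
```

```text
[ 509.7 -402.6  137. ] [ 0.1  0.2 -0.8] tcp dock frame -0.811427771321038 -0.5811873171038395
rail
-90 139 dx -83.0..-71.4 z 28.1 | -80 153 dx -82.8..-71.3 z 28.1 | -70 161 dx -83.6..-71.2 z 28.1 | -60 164 dx -83.4..-71.1 z 28.1 | -50 166 dx -83.3..-71.0 z 28.2 | -40 162 dx -83.3..-70.9 z 28.3 | -30 165 dx -83.2..-70.9 z 28.2 | -20 174 dx -83.2..-70.9 z 28.1 | -10 168 dx -83.2..-70.9 z 28.1 | 0 166 dx -83.2..-70.9 z 28.3 | 10 175 dx -83.2..-70.0 z 28.2 | 20 175 dx -83.3..-70.1 z 28.2 | 30 168 dx -82.5..-70.2 z 28.1 | 40 165 dx -82.6..-70.2 z 28.1 | 50 163 dx -82.7..-70.4 z 28.1 | 60 163 dx -82.9..-70.5 z 28.2 | 70 66 dx -85.7..-71.4 z 28.1 | 80 115 dx -88.5..-71.7 z 28.5 | 90 6 dx -81.8..-72.3 z 32.7 | 
wall
-90 41 dx -67.0..-60.1 z 39.5 | -80 43 dx -66.9..-64.3 z 39.8 | -70 44 dx -66.8..-64.2 z 39.8 | -60 46 dx -66.7..-64.1 z 39.9 | -50 46 dx -66.6..-64.0 z 40.1 | -40 35 dx -66.6..-64.0 z 40.1 | -30 42 dx -67.4..-64.8 z 39.8 | -20 44 dx -67.4..-64.8 z 40.0 | -10 48 dx -67.4..-64.8 z 40.0 | 0 63 dx -67.4..-60.5 z 39.8 | 10 46 dx -67.4..-64.8 z 39.9 | 20 41 dx -67.5..-64.9 z 39.8 | 30
[... 838 characters left out ...]
-107.2..-99.0 z 61.9 | 80 134 dx -106.7..-99.2 z 61.8 | 90 136 dx -107.1..-99.5 z 61.7 | 100 110 dx -107.3..-98.9 z 61.8 | 
50 14 | 53 14 | 56 14 | 59 14 | 62 14 | 65 14 | 68 14 | 71 15 | 74 14 | 77 15 | 80 28 | 83 28 | 86 28 | 89 34 | 92 35 | 95 35 | 98 34 | 110 2 | 113 2 | 116 1 | 119 1 | 122 1 | 125 1 | 128 2 | 
50 28 | 53 29 | 56 28 | 59 28 | 62 28 | 65 29 | 68 28 | 71 19 | 74 19 | 77 15 | 80 18 | 83 17 | 86 19 | 89 30 | 92 35 | 95 35 | 98 35 | 110 2 | 113 1 | 116 2 | 119 2 | 122 2 | 125 2 | 128 2 | 
[290.5 139.5] 29 [ 677.3 -168.    62. ]
[161.9 226.3] 32 [395.5 262.2  62. ]
[193.5 227.4] 28 [390.3 158.3  62. ]
[137.2 230.1] 31 [384.8 343.1  62. ]
19.1333 [-0.7  0.5  1.6  0.   1.  -2.3]
```

View pics/we.png

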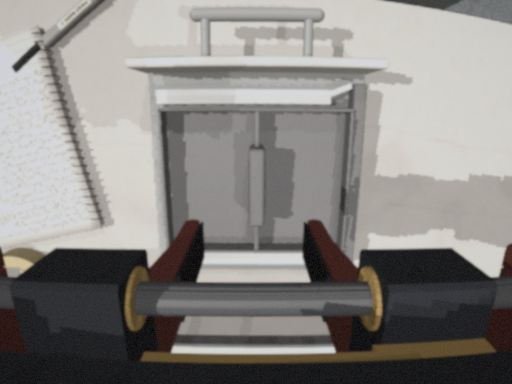

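Emit:
play_rows(
  dp=[
    [10,15,0],
    [20,30,0],
    [24,34,0],
    [26,36,0],
    [26,36,0],
    [24,34,0],
    [22,30,0],
    [15,21,0],
  ],
  yaw=[0,0,0,0,0,0,0,0],
)

```text
t: 19.8
ee_pos: [674.2, -167.8, 134.5]
orientation: [0.136, -3.136, -0.002]
ft_force: [0.6, 0.1, -0.3]
width: 52.8
grasp_force: 0.0
```

Emit:
play_rows(
  dp=[
    [0,0,0],
    [0,0,0],
    [0,0,0],
  ],
  yaw=[0,0,0],
)

```text
t: 20.05
ee_pos: [672.4, -171.4, 135.1]
orientation: [0.134, -3.136, -0.001]
ft_force: [-0.4, 0.3, 1.1]
width: 52.9
grasp_force: 0.0
```

```bash
cat > tin.py <<'E'
from h import *
np.set_printoptions(precision=1,suppress=True,linewidth=150)
o=ctrl.get_obs(); im=grab("wrist"); save(im,"wt.png"); P,ok=cloud(im); px=im["pixels"].astype(int); x,y,z=[P[...,i] for i in range(3)]
M=R.from_rotvec(o["orientation"]).as_matrix()
print(o["t"],o["ee_pos"],"yang",np.degrees(np.arctan2(M[1,1],M[0,1])),o["qpos"])
near=np.hypot(x-o["ee_pos"][0],y-o["ee_pos"][1])<150
for lab,a,b,zz,rng in(("knob",57,67,62,(8,14)),("body",31,38,34,(24,34))):
    m=(ok&near&(z>a)&(z<b)).astype(np.uint8); n,l,s,c=cv2.connectedComponentsWithStats(m)
    for i in range(1,n):
        if s[i,4]>60:
            q=P[l==i][:,:2].astype(np.float32); (cc,r)=cv2.minEnclosingCircle(q); print(lab,s[i,4],"circle",np.array(cc),r,"z",np.median(z[l==i]))
for d in models.landmark_of(im,"tin1_mid")[:3]: print("net",d["conf"],onz(im,d["location"],31))
E
python3 tin.py
```

```text
20.05 [ 672.4 -171.4  135.1] yang 94.89230925086781 [-0.3  0.6  1.5 -0.   1.1 -1.9]
knob 562 circle [ 679.2 -270.2] 57.69126510620117 z 62.106499159525214
knob 600 circle [ 679.8 -165.1] 11.934150695800781 z 63.00501394696934
body 376 circle [ 692.3 -269.1] 70.50923919677734 z 34.67635205741985
body 2316 circle [ 679.8 -165.3] 29.842580795288086 z 35.729053617351866
```

```bash
python3 - <<'E'
from h import *
im=grab("top"); P,ok=cloud(im); x,y,z=[P[...,i] for i in range(3)]
im2=grab("scene"); Q,o2=cloud(im2); 
for A,k in((P,ok),(Q,o2)):
    s=k&(A[...,0]>710)&(A[...,0]<800)&(A[...,1]>-280)&(A[...,1]<-60)&(A[...,2]>40); q=A[s]; print(len(q), [ (xx,q[(q[:,0]>xx)&(q[:,0]<xx+15)][:,2].max().round() if ((q[:,0]>xx)&(q[:,0]<xx+15)).any() else None) for xx in range(710,800,15)])
E
```

```text
70 [(710, np.float64(517.0)), (725, np.float64(499.0)), (740, None), (755, None), (770, None), (785, None)]
56 [(710, np.float64(288.0)), (725, np.float64(111.0)), (740, np.float64(111.0)), (755, np.float64(110.0)), (770, np.float64(111.0)), (785, np.float64(110.0))]
```

Emit:
play_rows(
  dp=[
    [7,6,0],
    [0,0,-25],
    [0,0,-35],
    [0,0,-35],
    [0,0,-20],
    [0,0,-10],
    [0,0,-5],
    [0,0,0],
  ],
  yaw=[0,0,0,0,0,0,0,0],
)

```text
t: 20.92
ee_pos: [680.7, -165.3, 6.3]
orientation: [0.133, -3.138, -0.0]
ft_force: [0.3, 0.3, -0.1]
width: 52.6
grasp_force: 0.0
```

Emit:
play_rows(
  dp=[
    [0,0,0],
    [0,0,0],
    [0,0,0],
    [0,0,0],
    [0,0,0],
    [0,0,0],
    [0,0,0],
  ],
  yaw=[0,0,0,0,0,0,0],
  gripper=1,
)

```text
t: 21.5
ee_pos: [681.4, -165.5, 7.8]
orientation: [-0.134, 3.137, -0.001]
ft_force: [-0.7, -1.5, 6.0]
width: 22.9
grasp_force: 30.0
```

Emit:
play_rows(
  dp=[
    [0,0,10],
    [0,0,25],
    [0,0,30],
    [0,0,25],
    [-15,-3,10],
    [-30,-5,0],
    [-30,-6,0],
    [-30,-7,0],
  ],
  yaw=[0,0,0,0,0,0,0,0],
)

```text
t: 22.17
ee_pos: [574.3, -185.8, 107.2]
orientation: [0.135, -3.139, -0.0]
ft_force: [0.3, -1.0, -1.4]
width: 23.3
grasp_force: 30.0
```

Emit:
play_rows(
  dp=[
    [-15.6,-20,0],
    [-10,-35,0],
    [0,-38,0],
    [0,-38,0],
    [0,-38,0],
    [0,-38,0],
    [0,-30,0],
    [0,-18.7,0],
  ],
  yaw=[0,0,0,0,0,0,0,0],
)

```text
t: 22.83
ee_pos: [549.4, -445.1, 107.0]
orientation: [-0.131, 3.139, -0.001]
ft_force: [-0.3, -0.2, -1.1]
width: 23.3
grasp_force: 30.0
```

Emit:
play_rows(
  dp=[
    [0,0,0],
    [0,0,0],
    [0,0,0],
  ],
  yaw=[0,0,0],
)

```text
t: 23.08
ee_pos: [549.6, -440.7, 106.5]
orientation: [0.134, -3.138, -0.002]
ft_force: [-0.2, 0.6, -2.0]
width: 23.2
grasp_force: 30.0
```

```bash
cat > place.py <<'E'
from h import *
import sys
np.set_printoptions(precision=1,suppress=True,linewidth=150)
o=ctrl.get_obs(); im=grab("wrist"); save(im,"wp.png"); P,ok=cloud(im); a=np.radians(4.8); c=np.array([512.5,-399.8])
tx=(P[...,:2]-c)@[np.sin(a),-np.cos(a)]; ty=(P[...,:2]-c)@[np.cos(a),np.sin(a)]; z=P[...,2]
print(o["t"],o["ee_pos"],o["width"],o["grasp_force"],o["ft_force"],o["qpos"])
e=o["ee_pos"][:2]-c; print("tcp tray frame",e@[np.sin(a),-np.cos(a)],e@[np.cos(a),np.sin(a)])
for lo in range(30,190,6):
    m=ok&(z>=lo)&(z<lo+6)&(abs(tx)<110)&(abs(ty)<110)
    if m.sum()>30: print(lo,m.sum(),"tx %.1f..%.1f ty %.1f..%.1f"%(*np.percentile(tx[m],[1,99]),*np.percentile(ty[m],[1,99])))
E
python3 place.py
```

```text
23.0833 [ 549.6 -440.7  106.5] 23.190600124461703 29.998626708984375 [-0.2  0.6 -2. ] [-0.7  0.6  1.5  0.   1.  -2.3]
tcp tray frame 43.86636362684815 33.583741346552266
30 3867 tx -98.6..90.1 ty -102.1..86.5
36 4236 tx -96.1..88.3 ty -102.1..68.7
42 661 tx -100.5..102.3 ty -102.3..27.9
48 789 tx -102.2..101.9 ty -102.2..27.0
54 2502 tx -96.4..97.3 ty -102.4..32.7
60 2704 tx -103.8..102.4 ty -108.7..-101.3
102 126 tx 19.2..66.1 ty 2.7..15.7
108 144 tx 19.1..65.4 ty 2.5..15.2
114 146 tx 18.7..65.8 ty 2.7..15.5
120 127 tx 20.1..65.0 ty 2.6..15.1
126 147 tx 14.1..71.1 ty 2.2..33.8
132 3982 tx 14.4..70.4 ty 3.3..59.8
138 271 tx 23.0..61.8 ty 20.3..29.5
144 349 tx 22.3..62.0 ty 20.4..29.2
150 389 tx 22.5..62.3 ty 20.3..42.8
156 1478 tx 23.4..61.2 ty 20.5..42.6
162 947 tx 23.0..61.9 ty 22.0..41.8
168 351 tx 21.6..63.3 ty 22.5..40.1
174 388 tx 21.5..63.4 ty 22.5..37.3
180 324 tx 22.8..62.1 ty 22.4..34.0
186 342 tx 23.4..61.3 ty 22.2..30.3
```

View pics/wp.png

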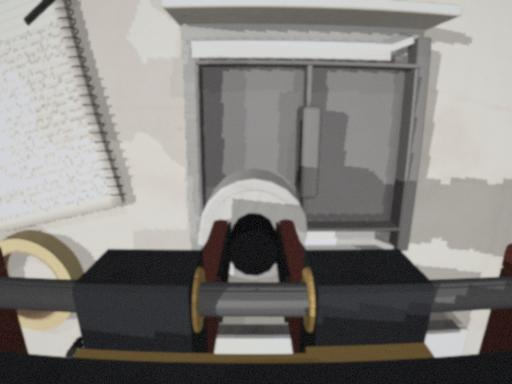

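Emit:
play_rows(
  dp=[
    [1,-3,-15],
    [0,0,-25],
    [0,0,-20],
    [0,0,-10],
    [0,0,-6],
    [0,0,-3],
    [0,0,0],
  ],
  yaw=[0,0,0,0,0,0,0],
)

```text
t: 23.72
ee_pos: [551.3, -444.5, 27.8]
orientation: [0.134, -3.138, -0.0]
ft_force: [0.0, -0.6, -0.6]
width: 23.4
grasp_force: 30.0
```

Emit:
play_rows(
  dp=[
    [0,0,0],
    [0,0,0],
    [0,0,0],
    [0,0,0],
    [0,0,0],
  ],
  yaw=[0,0,0,0,0],
  gripper=0.4,
)

```text
t: 24.13
ee_pos: [551.3, -445.2, 28.3]
orientation: [-0.134, 3.138, -0.001]
ft_force: [-0.4, 0.2, 0.0]
width: 51.5
grasp_force: 0.0
```

Emit:
play_rows(
  dp=[
    [0,0,10],
    [0,0,20],
    [0,0,30],
    [0,0,30],
    [0,0,25],
    [0,0,0],
    [0,0,0],
  ],
  yaw=[0,0,0,0,0,0,0],
)

```text
t: 24.72
ee_pos: [552.1, -445.9, 145.5]
orientation: [-0.133, 3.136, -0.005]
ft_force: [-0.5, 0.5, 0.0]
width: 52.8
grasp_force: 0.0
```

```bash
python3 place.py | head -9; cat > top.py <<'E'
from h import *
np.set_printoptions(precision=1,suppress=True,linewidth=150)
im=grab("top"); save(im,"topt.png"); P,ok=cloud(im); px=im["pixels"].astype(int); x,y,z=[P[...,i] for i in range(3)]
n,l,s,c=cv2.connectedComponentsWithStats((ok&(x>300)&(x<720)&(z>54)&(z<86)&(px.sum(-1)<160)).astype(np.uint8))
for i in range(1,n):
    if s[i,4]>=10: print(c[i],s[i,4],onz(im,c[i],np.median(z[l==i])),np.median(z[l==i]))
E
python3 top.py
```

```text
24.7167 [ 552.1 -445.9  145.5] 52.76943530195549 0.0 [-0.5  0.5  0. ] [-0.7  0.6  1.5 -0.   1.1 -2.4]
tcp tray frame 49.20466656592277 35.59403573422558
30 3119 tx -98.5..90.3 ty -102.1..87.4
36 3588 tx -96.3..86.8 ty -101.9..69.1
42 482 tx -101.8..102.2 ty -102.1..31.1
48 1109 tx -100.0..98.4 ty -102.1..61.2
54 3822 tx -85.3..85.4 ty -102.2..59.2
60 2695 tx -102.9..102.5 ty -109.4..22.1
66 40 tx 35.4..57.2 ty 21.9..30.1
[  3.5 210.6] 85 [456.5 765.8  76.5] 76.47799837291245
[161.9 226.2] 32 [395.9 262.5  60.8] 60.82322900821873
[193.6 227.4] 28 [390.1 157.9  62.6] 62.62996728774283
[137.1 230.2] 33 [384.5 344.   60.2] 60.161163041130976
```

Emit:
play_rows(
  dp=[
    [-5,20,0],
    [-10,38,0],
    [-10,39,0],
    [-10,39,0],
    [-10,39,0],
    [-10,39,0],
    [-10,39,0],
    [-10,39,0],
  ],
  yaw=[0,0,0,0,0,0,0,0],
)

```text
t: 25.48
ee_pos: [474.0, -150.9, 141.3]
orientation: [0.133, -3.136, -0.002]
ft_force: [0.8, 1.5, -0.9]
width: 53.2
grasp_force: 0.0
```

Emit:
play_rows(
  dp=[
    [-10,39,0],
    [-10,39,0],
    [-10,39,0],
    [-10,39,0],
    [-10,39,0],
    [-10,39,0],
    [-10,39,0],
    [-10,30,0],
  ],
  yaw=[0,0,0,0,0,0,0,0],
)

```text
t: 26.15
ee_pos: [394.2, 152.0, 141.8]
orientation: [0.135, -3.136, 0.001]
ft_force: [0.5, -0.1, 0.1]
width: 52.8
grasp_force: 0.0
```

Emit:
play_rows(
  dp=[
    [-5,10,0],
    [0,0,0],
    [0,0,0],
    [0,0,0],
  ],
  yaw=[0,0,0,0],
)

```text
t: 26.48
ee_pos: [390.7, 159.3, 142.1]
orientation: [0.134, -3.137, 0.001]
ft_force: [0.2, -0.2, 0.3]
width: 52.9
grasp_force: 0.0
```

```bash
python3 tin.py
```

```text
26.4833 [390.7 159.3 142.1] yang 94.87410388203955 [ 0.4  0.2  2.1 -0.   0.8 -1.3]
knob 580 circle [391.3 163.3] 12.006935119628906 z 63.10669463415758
knob 580 circle [396.8 267. ] 12.195473670959473 z 63.127409356851444
body 2285 circle [391.4 163.4] 29.92824363708496 z 35.82299329777709
body 2061 circle [396.9 267.3] 30.187305450439453 z 35.82276366354
net 0.6 [385.8 348.3  31. ]
```

Emit:
play_rows(
  dp=[
    [1,4,-10],
    [0,0,-30],
    [0,0,-35],
    [0,0,-30],
    [0,0,-18],
    [0,0,-9],
    [0,0,-4],
    [0,0,0],
  ],
  yaw=[0,0,0,0,0,0,0,0],
)

```text
t: 27.25
ee_pos: [391.9, 163.7, 6.1]
orientation: [0.132, -3.138, 0.001]
ft_force: [-0.5, -0.9, 0.2]
width: 52.9
grasp_force: 0.0
```

Emit:
play_rows(
  dp=[
    [0,0,0],
    [0,0,0],
    [0,0,0],
    [0,0,0],
    [0,0,0],
    [0,0,0],
    [0,0,0],
  ],
  yaw=[0,0,0,0,0,0,0],
  gripper=1,
)

```text
t: 27.83
ee_pos: [392.5, 164.2, 7.4]
orientation: [-0.134, 3.138, 0.0]
ft_force: [-0.4, -1.0, 7.3]
width: 23.3
grasp_force: 30.0
```

Emit:
play_rows(
  dp=[
    [0,0,10],
    [0,0,25],
    [0,0,30],
    [0,0,25],
    [0,0,10],
  ],
  yaw=[0,0,0,0,0],
)

```text
t: 28.25
ee_pos: [393.4, 164.7, 110.2]
orientation: [-0.134, 3.135, 0.002]
ft_force: [-0.2, -0.2, -0.9]
width: 23.1
grasp_force: 30.0
```

Emit:
play_rows(
  dp=[
    [5,-20,0],
    [10,-35,0],
    [10,-36,0],
    [10,-36,0],
    [10,-36,0],
    [10,-36,0],
    [10,-36,0],
    [10,-36,0],
  ],
  yaw=[0,0,0,0,0,0,0,0],
)

```text
t: 28.92
ee_pos: [467.0, -108.7, 107.4]
orientation: [-0.133, 3.139, 0.0]
ft_force: [0.4, 0.0, -0.3]
width: 23.6
grasp_force: 30.0
```

Emit:
play_rows(
  dp=[
    [10,-36,0],
    [10,-36,0],
    [10,-36,0],
    [10,-36,0],
    [10,-36,0],
    [10,-36,0],
    [10,-20,0],
    [5,-10,0],
  ],
  yaw=[0,0,0,0,0,0,0,0],
)

```text
t: 29.58
ee_pos: [542.8, -355.9, 107.4]
orientation: [-0.13, 3.138, -0.002]
ft_force: [-0.6, -1.3, -0.6]
width: 23.4
grasp_force: 30.0
```

Emit:
play_rows(
  dp=[
    [0,0,0],
    [0,0,0],
    [0,0,0],
    [0,0,0],
  ],
  yaw=[0,0,0,0],
)

```text
t: 29.92
ee_pos: [541.5, -351.1, 106.7]
orientation: [0.136, -3.138, -0.001]
ft_force: [-0.0, -0.1, -0.8]
width: 23.5
grasp_force: 30.0
```

```bash
python3 place.py | grep -v '^1[45678]'
```

```text
29.9167 [ 541.5 -351.1  106.7] 23.479962218550074 29.999310672283173 [-0.  -0.1 -0.8] [-0.6  0.6  1.6  0.   1.  -2.3]
tcp tray frame -46.1320694565876 32.95382890850067
30 4120 tx -98.9..85.1 ty -101.9..80.0
36 4253 tx -97.1..87.3 ty -101.9..68.1
42 786 tx -102.7..100.0 ty -102.2..37.9
48 1632 tx -99.3..96.3 ty -102.0..61.5
54 4693 tx -92.3..90.9 ty -102.1..58.7
60 3098 tx -104.2..101.8 ty -109.1..30.5
66 98 tx 34.6..48.3 ty 22.0..41.5
72 118 tx 34.7..52.2 ty 21.9..41.9
78 809 tx 35.2..57.0 ty 22.3..43.8
102 115 tx -71.8..-22.4 ty 2.4..18.0
108 136 tx -73.0..-23.8 ty 2.3..18.0
114 150 tx -70.9..-25.5 ty 2.3..15.6
120 140 tx -68.9..-26.1 ty 2.3..12.0
126 121 tx -72.1..-21.3 ty 1.8..18.2
132 4005 tx -75.9..-19.6 ty 2.5..59.2
138 269 tx -67.2..-28.2 ty 19.6..29.1
```

Emit:
play_rows(
  dp=[
    [1,-2,-15],
    [0,0,-25],
    [0,0,-20],
    [0,0,-10],
    [0,0,-6],
    [0,0,-3],
    [0,0,0],
  ],
  yaw=[0,0,0,0,0,0,0],
)

```text
t: 30.55
ee_pos: [543.1, -354.8, 27.4]
orientation: [0.134, -3.138, -0.0]
ft_force: [-0.1, -0.6, -2.3]
width: 23.5
grasp_force: 30.0
```

Emit:
play_rows(
  dp=[
    [0,0,0],
    [0,0,0],
    [0,0,0],
    [0,0,0],
    [0,0,0],
  ],
  yaw=[0,0,0,0,0],
  gripper=0.4,
)

```text
t: 30.97
ee_pos: [543.4, -355.2, 28.4]
orientation: [-0.134, 3.138, -0.001]
ft_force: [0.2, -0.3, 0.1]
width: 51.1
grasp_force: 0.0
```

Emit:
play_rows(
  dp=[
    [0,0,10],
    [0,0,20],
    [0,0,30],
    [0,0,30],
    [0,0,25],
    [0,0,0],
    [0,0,0],
  ],
  yaw=[0,0,0,0,0,0,0],
)

```text
t: 31.55
ee_pos: [544.1, -355.7, 145.3]
orientation: [-0.134, 3.135, -0.004]
ft_force: [-0.8, -0.6, -0.7]
width: 52.5
grasp_force: 0.0
```

```bash
python3 place.py | grep -v '^1[45678]'; python3 top.py
```

```text
31.55 [ 544.1 -355.7  145.3] 52.4578483757088 0.0 [-0.8 -0.6 -0.7] [-0.6  0.5  1.6  0.   1.  -2.3]
tcp tray frame -41.33719210453486 35.21788992405493
30 3404 tx -98.9..84.7 ty -101.9..83.7
36 3688 tx -96.8..86.7 ty -101.9..68.8
42 514 tx -101.8..100.3 ty -102.1..36.8
48 1808 tx -96.3..92.8 ty -102.0..62.0
54 5621 tx -81.5..81.7 ty -102.2..59.7
60 2704 tx -103.6..102.1 ty -109.2..28.6
66 96 tx -53.8..52.8 ty 21.4..40.7
72 108 tx -54.5..47.9 ty 21.4..40.8
78 1263 tx -54.2..57.1 ty 22.0..44.1
[  3.4 210.3] 86 [457.2 765.   78.2] 78.20653098296634
[162.  226.4] 34 [395.5 262.   61. ] 60.98054719062645
[137.1 230.2] 33 [384.6 343.4  61.9] 61.94866392923632
```

Emit:
play_rows(
  dp=[
    [-5,20,0],
    [-9,38,0],
    [-9,38,0],
    [-9,38,0],
    [-9,38,0],
    [-9,38,0],
    [-9,38,0],
    [-9,38,0],
  ],
  yaw=[0,0,0,0,0,0,0,0],
)

```text
t: 32.32
ee_pos: [473.1, -67.1, 141.4]
orientation: [0.133, -3.136, -0.001]
ft_force: [0.1, -0.2, -0.2]
width: 52.8
grasp_force: 0.0
```

Emit:
play_rows(
  dp=[
    [-9,38,0],
    [-9,38,0],
    [-9,38,0],
    [-9,38,0],
    [-9,38,0],
    [-9,38,0],
    [-9,38,0],
    [-9,38,0],
  ],
  yaw=[0,0,0,0,0,0,0,0],
)

```text
t: 32.98
ee_pos: [401.2, 236.3, 141.6]
orientation: [0.134, -3.136, 0.002]
ft_force: [0.3, -0.9, -0.5]
width: 52.6
grasp_force: 0.0
```

Emit:
play_rows(
  dp=[
    [-6,20,0],
    [-3,10,0],
    [0,0,0],
    [0,0,0],
    [0,0,0],
  ],
  yaw=[0,0,0,0,0],
)

```text
t: 33.4
ee_pos: [393.9, 263.7, 142.3]
orientation: [0.132, -3.138, 0.002]
ft_force: [-0.6, -0.5, -0.3]
width: 52.6
grasp_force: 0.0
```

```bash
python3 tin.py
```

```text
33.4 [393.9 263.7 142.3] yang 94.82907779540685 [ 0.6  0.3  2.  -0.   0.9 -1.1]
knob 579 circle [385.5 348.6] 12.176932334899902 z 63.183247604939936
knob 571 circle [396.7 267.8] 11.787846565246582 z 63.188690019771514
body 2242 circle [385.3 349. ] 30.131023406982422 z 35.81810365683299
body 2279 circle [396.8 267.7] 29.869340896606445 z 35.836522763371875
net 0.77 [387.5 348.   31. ]
```

Emit:
play_rows(
  dp=[
    [3,4,-10],
    [0,0,-30],
    [0,0,-35],
    [0,0,-30],
    [0,0,-18],
    [0,0,-9],
    [0,0,-4],
    [0,0,0],
  ],
  yaw=[0,0,0,0,0,0,0,0],
)

```text
t: 34.17
ee_pos: [397.1, 268.7, 6.2]
orientation: [0.133, -3.138, 0.001]
ft_force: [-0.0, -0.9, 0.5]
width: 52.8
grasp_force: 0.0
```

Emit:
play_rows(
  dp=[
    [0,0,0],
    [0,0,0],
    [0,0,0],
    [0,0,0],
    [0,0,0],
    [0,0,0],
    [0,0,0],
  ],
  yaw=[0,0,0,0,0,0,0],
  gripper=1,
)

```text
t: 34.75
ee_pos: [397.4, 269.2, 7.4]
orientation: [-0.134, 3.138, 0.0]
ft_force: [-0.4, -3.5, 6.7]
width: 23.4
grasp_force: 30.0
```

Emit:
play_rows(
  dp=[
    [0,0,10],
    [0,0,25],
    [0,0,30],
    [0,0,25],
    [0,0,10],
  ],
  yaw=[0,0,0,0,0],
)

```text
t: 35.17
ee_pos: [398.5, 270.1, 110.2]
orientation: [-0.134, 3.135, 0.004]
ft_force: [0.7, -0.0, -0.8]
width: 23.4
grasp_force: 30.0
```

Emit:
play_rows(
  dp=[
    [3,-20,0],
    [5,-36,0],
    [5,-38,0],
    [5,-38,0],
    [5,-38,0],
    [5,-38,0],
    [5,-38,0],
    [5,-38,0],
  ],
  yaw=[0,0,0,0,0,0,0,0],
)

```text
t: 35.83
ee_pos: [434.6, -16.7, 106.6]
orientation: [0.134, -3.139, -0.0]
ft_force: [0.9, 1.5, -0.3]
width: 23.2
grasp_force: 30.0
```

Emit:
play_rows(
  dp=[
    [5,-38,0],
    [5,-38,0],
    [5,-38,0],
    [5,-38,0],
    [5,-38,0],
    [5,-38,0],
    [5,-38,0],
    [5,-38,0],
  ],
  yaw=[0,0,0,0,0,0,0,0],
)

```text
t: 36.5
ee_pos: [474.5, -320.6, 106.3]
orientation: [0.133, -3.138, -0.001]
ft_force: [0.4, 0.7, -1.5]
width: 23.0
grasp_force: 30.0
```

Emit:
play_rows(
  dp=[
    [5,-38,0],
    [4,-38,0],
    [0,-35,0],
    [0,-18,0],
    [0,0,0],
    [0,0,0],
    [0,0,0],
  ],
  yaw=[0,0,0,0,0,0,0],
)

```text
t: 37.08
ee_pos: [483.5, -446.6, 106.0]
orientation: [0.134, -3.138, -0.003]
ft_force: [-0.6, 0.8, -1.3]
width: 23.0
grasp_force: 30.0
```

```bash
python3 place.py | grep -v '^1[45678]'
```

```text
37.0833 [ 483.5 -446.6  106. ] 23.00056590773307 29.999465346336365 [-0.6  0.8 -1.3] [-0.8  0.6  1.6  0.   1.  -2.4]
tcp tray frame 44.16115247648073 -32.830852281133005
30 1999 tx -98.3..83.7 ty -90.5..22.9
36 2225 tx -95.5..86.3 ty -78.9..17.8
42 183 tx -64.8..79.6 ty -101.4..15.9
48 332 tx -61.9..68.4 ty -101.3..39.6
54 1053 tx -79.0..62.3 ty -109.4..40.8
60 3184 tx -103.1..102.5 ty -109.3..-101.5
78 62 tx 37.8..56.4 ty 23.6..27.3
102 130 tx 20.6..67.5 ty -63.1..-48.8
108 138 tx 20.2..66.7 ty -63.2..-49.8
114 142 tx 19.8..67.7 ty -63.2..-48.7
120 125 tx 20.1..62.1 ty -63.3..-52.3
126 185 tx 13.4..71.7 ty -63.5..-27.2
132 3899 tx 14.4..70.7 ty -62.6..-6.2
138 288 tx 23.2..62.2 ty -45.7..-36.7
```

Emit:
play_rows(
  dp=[
    [1,-3,-15],
    [0,0,-25],
    [0,0,-20],
    [0,0,-10],
    [0,0,-6],
    [0,0,-2.5],
    [0,0,0],
  ],
  yaw=[0,0,0,0,0,0,0],
)

```text
t: 37.72
ee_pos: [485.3, -450.7, 28.0]
orientation: [0.134, -3.139, -0.0]
ft_force: [0.4, -0.0, -1.5]
width: 23.5
grasp_force: 30.0
```

Emit:
play_rows(
  dp=[
    [0,0,0],
    [0,0,0],
    [0,0,0],
    [0,0,0],
    [0,0,0],
  ],
  yaw=[0,0,0,0,0],
  gripper=0.4,
)

```text
t: 38.13
ee_pos: [485.3, -451.2, 28.9]
orientation: [-0.134, 3.138, -0.001]
ft_force: [-1.2, -1.0, 0.1]
width: 51.4
grasp_force: 0.0
```

Emit:
play_rows(
  dp=[
    [0,0,10],
    [0,0,20],
    [0,0,30],
    [0,0,30],
    [0,0,25],
    [0,0,0],
    [0,0,0],
  ],
  yaw=[0,0,0,0,0,0,0],
)

```text
t: 38.72
ee_pos: [486.0, -451.8, 145.8]
orientation: [-0.134, 3.136, -0.005]
ft_force: [-0.0, -0.2, -0.1]
width: 52.9
grasp_force: 0.0
```

```bash
python3 place.py | grep -v '^1[45678]'; python3 top.py
```

```text
38.7167 [ 486.  -451.8  145.8] 52.94359569876943 0.0 [-0.  -0.2 -0.1] [-0.8  0.5  1.6  0.   1.  -2.4]
tcp tray frame 49.62221646337544 -30.746046772110024
30 2026 tx -98.5..83.6 ty -90.7..65.8
36 2521 tx -96.3..86.3 ty -83.3..67.3
42 236 tx -69.6..69.4 ty -67.0..29.3
48 1504 tx -68.9..75.2 ty -61.6..59.9
54 5175 tx -66.3..73.7 ty -101.4..56.1
60 2574 tx -103.2..102.3 ty -109.4..25.4
66 156 tx -51.4..57.2 ty -43.7..29.6
72 166 tx -48.4..57.3 ty -43.7..30.6
78 1303 tx -43.8..57.7 ty -43.1..42.8
[375.8 176.3] 36 [ 547.3 -441.2   79. ] 79.04384744382821
[348.8 179.3] 35 [ 538.8 -353.1   80.2] 80.18732023456914
[  3.4 210.3] 87 [457.2 765.1  78. ] 78.03547462364281
[137.1 230.1] 32 [384.8 343.7  60.8] 60.78213940776709
```

Emit:
play_rows(
  dp=[
    [-3,20,0],
    [-5,38,0],
    [-5,38,0],
    [-5,38,0],
    [-5,38,0],
    [-5,38,0],
    [-5,38,0],
    [-5,38,0],
  ],
  yaw=[0,0,0,0,0,0,0,0],
)

```text
t: 39.48
ee_pos: [445.3, -162.9, 141.9]
orientation: [0.133, -3.136, -0.002]
ft_force: [-0.3, -0.6, 0.2]
width: 52.4
grasp_force: 0.0
```

Emit:
play_rows(
  dp=[
    [-5,38,0],
    [-5,38,0],
    [-5,38,0],
    [-5,38,0],
    [-5,38,0],
    [-5,38,0],
    [-5,38,0],
    [-5,38,0],
  ],
  yaw=[0,0,0,0,0,0,0,0],
)

```text
t: 40.15
ee_pos: [405.3, 140.5, 142.2]
orientation: [0.133, -3.136, 0.001]
ft_force: [1.6, -0.4, 0.7]
width: 52.6
grasp_force: 0.0
```

Emit:
play_rows(
  dp=[
    [-5,38,0],
    [-5,38,0],
    [-5,38,0],
    [-5,38,0],
    [-2,34,0],
    [0,20,0],
    [0,0,0],
    [0,0,0],
  ],
  yaw=[0,0,0,0,0,0,0,0],
)

```text
t: 40.82
ee_pos: [383.9, 344.9, 141.8]
orientation: [0.137, -3.136, 0.003]
ft_force: [0.2, -0.3, 0.7]
width: 52.5
grasp_force: 0.0
```

```bash
python3 tin.py
```

```text
40.8167 [383.9 344.9 141.8] yang 95.0045749316505 [ 0.7  0.3  1.9 -0.   0.9 -0.9]
knob 576 circle [385.6 349.8] 11.941655158996582 z 63.21676358570642
body 2277 circle [385.5 349.7] 29.846328735351562 z 35.823906694392235
net 0.96 [389.1 347.   31. ]
```

Emit:
play_rows(
  dp=[
    [2,4,-10],
    [0,0,-30],
    [0,0,-35],
    [0,0,-30],
    [0,0,-18],
    [0,0,-9],
    [0,0,-4],
    [0,0,0],
  ],
  yaw=[0,0,0,0,0,0,0,0],
)

```text
t: 41.58
ee_pos: [387.1, 348.4, 6.7]
orientation: [0.132, -3.138, 0.001]
ft_force: [-0.3, -0.1, -0.3]
width: 52.8
grasp_force: 0.0
```

Emit:
play_rows(
  dp=[
    [0,0,0],
    [0,0,0],
    [0,0,0],
    [0,0,0],
    [0,0,0],
    [0,0,0],
    [0,0,0],
  ],
  yaw=[0,0,0,0,0,0,0],
  gripper=1,
)

```text
t: 42.17
ee_pos: [387.4, 349.3, 7.9]
orientation: [-0.134, 3.138, 0.001]
ft_force: [-0.1, -2.2, 6.7]
width: 23.9
grasp_force: 30.0
```

Emit:
play_rows(
  dp=[
    [0,0,10],
    [0,0,25],
    [0,0,30],
    [0,0,25],
    [0,0,10],
  ],
  yaw=[0,0,0,0,0],
)

```text
t: 42.58
ee_pos: [388.4, 350.3, 110.8]
orientation: [-0.134, 3.135, 0.005]
ft_force: [0.1, 0.2, -0.9]
width: 23.6
grasp_force: 30.0
```

Emit:
play_rows(
  dp=[
    [3,-20,0],
    [5,-38,0],
    [5,-38,0],
    [5,-38,0],
    [5,-38,0],
    [5,-38,0],
    [5,-38,0],
    [5,-38,0],
  ],
  yaw=[0,0,0,0,0,0,0,0],
)

```text
t: 43.25
ee_pos: [424.5, 61.4, 107.1]
orientation: [0.134, -3.138, -0.0]
ft_force: [0.5, -0.0, -1.9]
width: 23.6
grasp_force: 30.0
```

Emit:
play_rows(
  dp=[
    [5,-38,0],
    [5,-38,0],
    [5,-38,0],
    [5,-38,0],
    [5,-38,0],
    [5,-38,0],
    [5,-38,0],
    [5,-38,0],
  ],
  yaw=[0,0,0,0,0,0,0,0],
)

```text
t: 43.92
ee_pos: [464.5, -242.7, 106.9]
orientation: [0.133, -3.138, -0.001]
ft_force: [1.1, 0.2, -1.8]
width: 23.4
grasp_force: 30.0
```

Emit:
play_rows(
  dp=[
    [5,-38,0],
    [5,-38,0],
    [2,-30,0],
    [0,-12,0],
    [0,0,0],
    [0,0,0],
    [0,0,0],
  ],
  yaw=[0,0,0,0,0,0,0],
)

```text
t: 44.5
ee_pos: [476.4, -357.1, 106.7]
orientation: [0.134, -3.137, -0.002]
ft_force: [0.4, 0.7, -1.5]
width: 23.6
grasp_force: 30.0
```

```bash
python3 place.py | grep -v '^1[45678]'
```

```text
44.5 [ 476.4 -357.1  106.7] 23.590987912254054 29.99642640352249 [ 0.4  0.7 -1.5] [-0.7  0.5  1.8  0.   0.9 -2.3]
tcp tray frame -45.548991357941524 -32.449943972862336
30 2134 tx -98.7..84.5 ty -90.2..20.7
36 2279 tx -96.1..86.6 ty -80.8..19.6
42 281 tx -79.4..59.4 ty -101.1..16.3
48 1247 tx -67.7..75.9 ty -101.1..38.3
54 3455 tx -65.1..74.3 ty -102.1..40.2
60 3271 tx -103.8..101.5 ty -109.4..-34.9
66 105 tx -33.1..49.7 ty -43.9..29.8
72 136 tx -54.3..50.1 ty -44.0..29.6
78 903 tx -51.8..57.3 ty -43.4..26.6
102 123 tx -72.1..-21.6 ty -63.6..-47.0
108 133 tx -71.5..-24.6 ty -63.6..-50.0
114 147 tx -70.8..-23.9 ty -63.6..-50.3
120 121 tx -67.4..-25.0 ty -63.7..-52.7
126 149 tx -74.2..-22.7 ty -64.2..-43.3
132 4034 tx -75.2..-18.9 ty -63.1..-6.6
138 268 tx -66.4..-27.5 ty -46.2..-36.2
```

Emit:
play_rows(
  dp=[
    [1,-2,-15],
    [0,0,-25],
    [0,0,-20],
    [0,0,-10],
    [0,0,-6],
    [0,0,-3],
    [0,0,0],
  ],
  yaw=[0,0,0,0,0,0,0],
)

```text
t: 45.13
ee_pos: [478.3, -360.5, 28.3]
orientation: [0.135, -3.139, -0.0]
ft_force: [-0.1, -0.3, -0.4]
width: 23.4
grasp_force: 30.0
```

Emit:
play_rows(
  dp=[
    [0,0,0],
    [0,0,0],
    [0,0,0],
    [0,0,0],
    [0,0,0],
  ],
  yaw=[0,0,0,0,0],
  gripper=0.4,
)

```text
t: 45.55
ee_pos: [478.3, -361.2, 28.8]
orientation: [-0.134, 3.138, -0.001]
ft_force: [-0.4, 0.7, 0.3]
width: 51.5
grasp_force: 0.0
```

Emit:
play_rows(
  dp=[
    [0,0,10],
    [0,0,20],
    [0,0,30],
    [0,0,30],
    [0,0,25],
    [-15,10,0],
    [-20,0,0],
    [0,0,0],
  ],
  yaw=[0,0,0,0,0,0,0,0],
)

```text
t: 46.22
ee_pos: [440.6, -350.2, 144.4]
orientation: [0.133, -3.138, -0.0]
ft_force: [0.5, 0.5, -0.2]
width: 52.5
grasp_force: 0.0
```

```bash
python3 top.py; cat > fin.py <<'E'
from h import *
np.set_printoptions(precision=1,suppress=True,linewidth=150)
im=grab("wrist"); save(im,"wf.png"); P,ok=cloud(im); a=np.radians(4.8); c=np.array([512.5,-399.8]); o=ctrl.get_obs(); print(o["t"],o["ee_pos"])
tx=(P[...,:2]-c)@[np.sin(a),-np.cos(a)]; ty=(P[...,:2]-c)@[np.cos(a),np.sin(a)]; z=P[...,2]
n,l,s,_=cv2.connectedComponentsWithStats((ok&(z>76)&(z<86)&(abs(tx)<90)&(abs(ty)<80)).astype(np.uint8))
for i in range(1,n):
    if s[i,4]>40:
        k=l==i; cc,r=cv2.minEnclosingCircle(np.stack([tx[k],ty[k]],1).astype(np.float32)); print("knob tx,ty",np.array(cc),r,z[k].min(),z[k].max())
k=ok&(z>31)&(z<45)&(tx<-84)&(tx>-110)&(abs(ty)<92); print("bar tx",np.percentile(tx[k],[3,50,97]),k.sum())
k=ok&(z>54)&(z<66)&(ty<-95)&(ty>-112); print("panel in/out",np.percentile(ty[k],[97,3]))
k=ok&(z>36)&(z<56)&(ty<-125)&(ty>-165)&(abs(tx)<80); print("handle ty,tx",np.percentile(ty[k],[3,50,97]),np.percentile(tx[k],[1,99]),np.median(z[k]),k.sum())
E
python3 fin.py
```

```text
[375.8 176.2] 38 [ 547.8 -441.5   79. ] 78.99209127801078
[348.8 179.2] 34 [ 539.1 -353.1   80.1] 80.10043254941138
[  3.5 210.1] 87 [458.  765.5  77.1] 77.14602658807189
46.3167 [ 443.1 -351.2  144.1]
knob tx,ty [ 46.9 -32.6] 12.015673637390137 76.0389575448686 83.56513873285388
knob tx,ty [-43.7 -32.6] 11.965621948242188 76.02210535017133 84.17689297668647
bar tx [-98.1 -91.6 -84.6] 1821
panel in/out [-102.2 -109.6]
handle ty,tx [-149.7 -143.2 -127.6] [-54.6  50.7] 49.46581823044099 1970
```

View pics/wf.png

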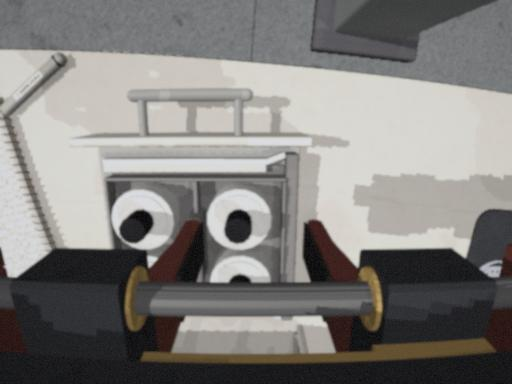

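Emit:
play_rows(
  dp=[
    [-15,-10,0],
    [-30,-18,0],
    [-30,-18,0],
    [-20,-12,0],
    [-10,-5,0],
    [0,0,0],
    [0,0,0],
  ],
  yaw=[0,0,0,0,0,0,0],
  gripper=1,
)

```text
t: 46.9
ee_pos: [341.7, -411.8, 143.3]
orientation: [0.125, -3.133, 0.007]
ft_force: [-0.1, -0.3, -1.5]
width: 9.1
grasp_force: 0.0
```

```bash
python3 fin.py; python3 top.py
```

```text
46.95 [ 342.1 -411.6  143.3]
[375.9 176.1] 35 [ 547.9 -441.5   79.1] 79.10188818640813
[348.8 179.2] 34 [ 539.1 -353.    80.5] 80.49801991084905
[378.5 196. ] 33 [ 482.8 -447.1   80.1] 80.07571999424067
[351.2 198.8] 34 [ 475.1 -358.6   80.3] 80.25968488693411
[  3.5 210.6] 82 [456.4 765.7  76.4] 76.41527117342741Traceback (most recent call last):
  File "fin.py", line 9, in <module>
    k=ok&(z>31)&(z<45)&(tx<-84)&(tx>-110)&(abs(ty)<92); print("bar tx",np.percentile(tx[k],[3,50,97]),k.sum())
                                                                       ~~~~~~~~~~~~~^^^^^^^^^^^^^^^^^
    return _quantile_unchecked(
        a, q, axis, out, overwrite_input, method, keepdims, weights)
    return _ureduce(a,
                    func=_quantile_ureduce_func,
    ...<5 lines>...
                    overwrite_input=overwrite_input,
                    method=method)
    r = func(a, **kwargs)
    result = _quantile(arr,
                       quantiles=q,
    ...<2 lines>...
                       out=out,
                       weights=wgt)
    slices_having_nans = np.isnan(arr[-1, ...])
                                  ~~~^^^^^^^^^
IndexError: index -1 is out of bounds for axis 0 with size 0
```

Emit:
play_rows(
  dp=[
    [-5,0,-20],
    [0,0,-35],
    [0,0,-35],
    [0,0,-30],
    [0,0,-15],
    [0,0,-8],
    [0,0,0],
    [0,0,0],
  ],
  yaw=[0,0,0,0,0,0,0,0],
)

```text
t: 47.67
ee_pos: [337.5, -411.0, 0.4]
orientation: [0.123, -3.131, 0.01]
ft_force: [0.6, -0.3, 0.8]
width: 0.5
grasp_force: 0.0
```

Emit:
play_rows(
  dp=[
    [3,0.25,0],
    [4,0.35,0],
    [5,0.4,0],
    [5,0.4,0],
    [5,0.4,0],
    [5,0.4,0],
    [5,0.4,0],
    [5,0.4,0],
  ],
  yaw=[0,0,0,0,0,0,0,0],
)

```text
t: 48.33
ee_pos: [373.8, -408.4, 1.0]
orientation: [0.122, -3.131, 0.011]
ft_force: [-5.4, -1.2, 5.4]
width: 0.2
grasp_force: 2.7
```

Emit:
play_rows(
  dp=[
    [6,0.5,0],
    [8,0.7,0],
    [10,0.8,0],
    [10,0.8,0],
    [10,0.8,0],
    [10,0.8,0],
    [10,0.8,0],
    [10,0.8,0],
  ],
  yaw=[0,0,0,0,0,0,0,0],
)

```text
t: 49.0
ee_pos: [447.8, -402.3, 1.0]
orientation: [0.122, -3.13, 0.01]
ft_force: [-5.3, -2.3, 4.0]
width: 0.4
grasp_force: 2.9
```

Emit:
play_rows(
  dp=[
    [10,0.8,0],
    [10,0.8,0],
    [10,0.8,0],
    [10,0.8,0],
    [10,0.8,0],
    [10,0.8,0],
    [10,0.8,0],
    [10,0.8,0],
  ],
  yaw=[0,0,0,0,0,0,0,0],
)

```text
t: 49.67
ee_pos: [527.6, -395.8, 1.0]
orientation: [0.122, -3.13, 0.01]
ft_force: [-5.3, -0.2, 5.0]
width: 0.3
grasp_force: 2.9
```

Emit:
play_rows(
  dp=[
    [8,0.6,0],
    [6,0.5,0],
    [5,0.4,0],
    [5,0.4,0],
    [4,0.3,0],
    [3,0.3,0],
    [3,0.3,0],
    [3,0.2,0],
  ],
  yaw=[0,0,0,0,0,0,0,0],
)

```text
t: 50.33
ee_pos: [564.5, -392.6, 0.4]
orientation: [0.121, -3.131, 0.009]
ft_force: [-5.7, -1.3, 5.1]
width: 0.4
grasp_force: 2.6
```

Emit:
play_rows(
  dp=[
    [2,0.2,0],
    [2,0.2,0],
    [2,0.2,0],
    [2,0.2,0],
    [2,0.1,0],
    [0,0,0],
    [0,0,0],
  ],
  yaw=[0,0,0,0,0,0,0],
)

```text
t: 50.92
ee_pos: [574.9, -391.7, 0.2]
orientation: [0.121, -3.132, 0.01]
ft_force: [-2.9, -1.1, 1.5]
width: 0.2
grasp_force: 1.2
```

Emit:
play_rows(
  dp=[
    [1.5,0.1,0],
    [1.5,0.1,0],
    [1,0.1,0],
    [0,0,0],
  ],
  yaw=[0,0,0,0],
)

```text
t: 51.25
ee_pos: [578.4, -391.4, 0.1]
orientation: [0.122, -3.131, 0.009]
ft_force: [-4.6, -1.0, 4.1]
width: 0.5
grasp_force: 2.4
```

Emit:
play_rows(
  dp=[
    [1.5,0.1,0],
    [1.5,0.1,0],
    [1,0.1,0],
    [0,0,0],
  ],
  yaw=[0,0,0,0],
)

```text
t: 51.58
ee_pos: [578.5, -391.2, 0.1]
orientation: [0.122, -3.124, 0.007]
ft_force: [-18.8, -2.9, 12.8]
width: 0.3
grasp_force: 9.5
```

Emit:
play_rows(
  dp=[
    [1.5,0.1,0],
    [1.5,0.1,0],
    [1,0.1,0],
    [0,0,0],
  ],
  yaw=[0,0,0,0],
)

```text
t: 51.92
ee_pos: [578.3, -391.1, 0.1]
orientation: [0.122, -3.117, 0.004]
ft_force: [-32.4, -5.3, 21.4]
width: 0.4
grasp_force: 16.6
```

Emit:
play_rows(
  dp=[
    [-5,-0.4,0],
    [-10,-0.8,0],
    [-15,-1,0],
    [-20,-2,0],
    [-20,-2,20],
    [0,0,30],
    [0,0,30],
    [0,0,0],
  ],
  yaw=[0,0,0,0,0,0,0,0],
)

```text
t: 52.58
ee_pos: [520.2, -399.5, 86.0]
orientation: [-0.121, 3.139, -0.019]
ft_force: [-0.1, -0.0, 1.1]
width: 0.5
grasp_force: 0.0
```

Emit:
play_rows(
  dp=[
    [-20,0,20],
    [-30,0,20],
    [-30,0,20],
    [-20,0,0],
    [0,0,0],
    [0,0,0],
    [0,0,0],
    [0,0,0],
  ],
  yaw=[0,0,0,0,0,0,0,0],
)

```text
t: 53.25
ee_pos: [417.8, -396.9, 139.5]
orientation: [0.123, -3.131, 0.009]
ft_force: [0.0, -0.4, -0.5]
width: 0.3
grasp_force: 0.0
```

```bash
python3 - <<'E'
from h import *
im=grab("scene"); save(im,"sf.png"); P,ok=cloud(im)
a=np.radians(4.8); c=np.array([512.5,-399.8]); dx=(P[...,:2]-c)@[np.cos(a),np.sin(a)]; z=P[...,2];y=P[...,1]
k=ok&(y<-310)&(y>-480)
for lo,hi in((25,55),(64,95),(100,115)):
    s=k&(z>lo)&(z<hi)&(dx>60)&(dx<180); print(lo,np.percentile(dx[s],[1,10,50]) if s.sum() else None)
cv2.imwrite("pics/sfc.png",cv2.resize(cv2.cvtColor(im["pixels"],4)[150:310,230:430],None,fx=3.5,fy=3.5,interpolation=2))
o=ctrl.get_obs();print(o["t"],o["ee_pos"],o["ft_force"])
E
```

```text
25 [ 74.14830375  79.71331689 118.05440327]
64 None
100 [112.6705258  115.46096791 139.59302933]
53.3 [ 417.76592408 -396.88331846  139.51235773] [-0.78989148 -0.49440375 -0.34411205]
```

View pics/sfc.png

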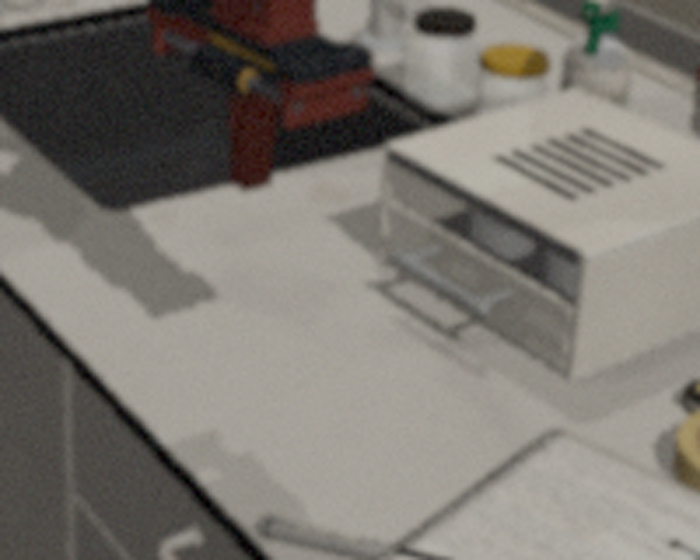

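The drawer front sits flush with the cabinet (crop ~(480,290)). The tins stand inside, and the arm is clear of everything.

```bash
python3 -c "
from workcell import ticket
print(ticket.close_job())"
```

```text
the job is handed in; nothing more can be done
None
```

The job is handed in: the tray went in narrow end first until its stop bar met the rails, all four tins stand in it, the drawer was pushed to its end stop, and I never went near the beaker. The hand-in gave no verdict back.

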